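Turn the port cover seal side up over the tray lip

TASK

The freshly cleaned port cover lies seal side down on the bench beside the parts tray. Using the fingertips only, push its long edge away from the tray until the other long edge butts against the tray's low lip, tip the cover up on that edge and over the lip so that it turns over, then push it on until it lies flat inside the empty end of the tray, seal side up. Never lift the whole cover off its support, never touch the raised spigot on its seal side, and leave the other parts and tools where they are.

Things in the scene. Friction and masses are not known exactly. Their poses are not given: they have to be found in the camera images.
- cover: Aluminium port cover, about 0.13 kg: a plate 60 (its x) x 92 (its y) x 8 mm (its z), bolt hole in each corner. Origin at the plate's centre. Plain face at +z, up at the start; it rests on a spigot under its middle, so the origin is 8 mm above the bench and the rim overhangs 10 mm with a 4 mm gap beneath. +x points at the lip within 0.2 rad (turned over, away from the tray). Friction with metal and bench about 0.6.
- spigot: The spigot of the cover with its O-ring, 40 x 70 x 4 mm, fixed to the middle of the seal side: the clean part that must not be touched. Same origin and axes as the cover (the spigot spans z = -4 to -8 mm there). When the cover has been turned over, it is on top.
- cover_far_edge (a point): Middle of the cover's long edge nearest the tray, half-way through the plate's thickness (30 mm from the cover's origin along +x). The cover tips up about this edge against the lip. Once turned over, the cover first lies sloping across the lip with this edge overhanging it by about 9 mm on the bench side: the edge to push until it drops behind the lip.
- cover_near_edge (a point): Middle of the cover's opposite long edge, away from the tray, half-way through the thickness (30 mm from the origin along -x): the edge to push and raise.
- tray: Shallow steel parts tray, fixed, 100 (x) x 210 mm (y). Origin: centre of its underside; x runs from the low lip into the tray. Lip along -x: 9 mm high above the bench, 5 mm thick, round on top, outer face at x = -50 mm, inner at -45 mm. The other walls are 2 mm thick and 20 mm high, the floor 2 mm. The -y end is empty; two small round parts lie at the +y end.
- tray_lip (a point): Top of the lip (9 mm above the bench) opposite the middle of the empty end; axes as the tray's, x points across the lip into the tray.
- tray_bay (a point): Middle of the tray's empty end, on the inner floor (2 mm above the bench): free over 92 mm across (x) and about 120 mm along the lip (y).
- centring_ring: Small centring ring with a black O-ring, 37 mm across, 9 mm high, in the tray's occupied end; origin under its centre. Leave alone.
- blank_cap: Round metal blank cap, 40 mm across, 6 mm high, in the tray's occupied end; origin under its centre. Leave alone.
- ring_clamp: Ring clamp with wing screw, 70 x 49 x 20 mm, on the bench to the right of the tray; origin under its centre. Leave alone.
- blank_flange_1: Small round blank flange, 34 mm across, 8 mm high, on the bench to the right; origin under its centre. Leave alone.
- calliper: Digital calliper lying flat, 198 mm long, to the right of the tray; origin under its centre. Leave alone.
- hexkey_5: Black hex key, 88 mm long, lying in front of the instrument; origin under its centre. Leave alone.
- marker_1: Black marker pen, 126 mm long, lying to the left; origin under its centre. Leave alone.
Mind the look-alikes: they are no part of the job. There is more than one size of the cover; the job needs the larger.

How it is judged:
On the way, in this order (a step that is already met when the one before it is completed fails the run):
1. the cover has been pushed up to the lip: its far edge is at the lip's outer face (x of cover_far_edge in the frame of tray above -0.06 m and angle between cover's own z axis and vertical below 0.5 rad), for 0.04 s.
2. the cover is tipped well up on its far edge against the lip (angle between cover's own z axis and vertical between 0.9 and 2.4 rad and height (world z) of cover_far_edge below 0.022 m and x of cover_far_edge in the frame of tray between -0.075 and -0.035 m), for 0.04 s.
At the end, for the whole second after the job is handed in: The cover lies turned over, seal side up, flat (within 0.06 rad, its origin less than 8.5 mm above the bench) and at rest inside the tray's empty end, wholly behind the lip (angle between cover's own z axis and vertical above 3.08 rad and height (world z) of cover below 0.0085 m and x of cover in the frame of tray between -0.0165 and 0.021 m and y of cover in the frame of tray between -0.065 and 0.01 m and x of cover_near_edge in the frame of tray between -0.05 and 0.05 m and linear speed of cover below 0.01 m/s and angular speed of cover below 0.1 rad/s); the robot touches nothing.
It fails at once if the cover is picked up: both its long edges more than 25 mm above the bench at once (height (world z) of each of cover_far_edge, cover_near_edge above 0.025 m).
It fails at once if the robot touches the spigot on the seal side (contact force between spigot and the arm above 0.5 N or contact force between spigot and the fingers above 0.5 N).
It fails at once if another part or tool is moved by more than 15 mm (distance of any of centring_ring, blank_cap, ring_clamp, blank_flange_1, calliper, hexkey_5, marker_1 from where it was at the start of the episode above 0.015 m).
It also fails if it takes over 64 s, if anything falls off the work surface, if the arm or the gripper's body presses on something with over 40 N, if the wrist force passes 120 N, or if a joint passes its speed limit or range.

ROBOT

A 6-joint arm with a two-finger parallel gripper is mounted at the origin on a cart in front of the work surface, level with it; the furniture and walls round the work are solid. World frame = base frame: x ahead of the robot, y to its left, z up, the work surface at z = 0. Lengths are in m, angles in rad, forces in N, time in s.
With the tool pointing down it reaches from about 0.35 to 0.975 m from the base axis. Payload 4.9 kg.
Tool frame: the origin (TCP) lies at the very end of the fingers, on their centre line; the grasp point (between the pads) lies 19 mm behind it (manip.hold_point_z is the distance from the TCP to the grasp point, in m); z points along the fingers, y is the direction in which the jaws open and shut (so a half turn about z gives the same grasp; the last joint's range is limited). The gripper opens to 85 mm and grips with 20 to 120 N. Pads are 22 mm wide; open, the fingers measure 114 mm over their backs; the gripper's body (76 mm by 85 mm) begins 54 mm behind the grasp point. The pads swing forward as they close: fully open they stand 13 mm farther back than shut.
Start: joints at [-1.387, 0.053, 1.613, -0, 1.476, -0.119], TCP at [0.186, -0.597, 0.231] pointing down, gripper open.
Joint ranges: [-3.01, 3.01], [-1.01, 2.22], [0.06, 2.58], [-1.02, 4.17], [0.09, 2.62], [-3.14, 3.14]. Speed limits (rad/s): [2.57, 2.57, 3.14, 3.14, 3.14, 3.14].

INTERFACE

Orientations are given as a unit quaternion [w, x, y, z].
In Python, from plant import monitor, grab_frame, camera_params, ticket, manip gives the robot as it stands.
- The arm moves only by the tool play_rows, never from a script. Its argument "commands" is a list of rows, each an object of numbers: "dx", "dy", "dz": the shift along the tool's x, y, z in cm; "rx", "ry", "rz": the turn, a rotation vector about the tool's x, y, z in rad; "claw": the closure, from 0 (fully open) to 1 (shut). In form: [{"dx": .., "dy": .., "dz": .., "rx": .., "ry": .., "rz": .., "claw": ..}, ...]. A call has 1 to 5 rows; each row is the pose to reach, as a shift and turn from the pose measured when the call began, along the tool's axes at that moment; what a row does not reach only later rows make up. A row lasts 1/10 s, in which the tool goes at most 50 mm and 8.59 degrees, less where a joint would pass 70% of its speed; a pose out of reach is approached as far as the arm can. A call with a gripper value outside its range is refused whole. The fingers move at their own pace and stop on an object; the grip force is fixed at half the most. Time passes only in rows, so rows that repeat a pose let the fingers close. It gives the time, the measured TCP pose, the force and the opening at its end, in the units of the state.
- monitor.state(): the state, without advancing time (a new reading comes with each control period).
- grab_frame(name): name is "scene" or "top"; returns the picture (384x512x3 uint8, blue, green, red); there is no depth.
- camera_params(name): a dict with "fx", "fy", "cx", "cy" (pixels), "k1" (the pictures are not rectified: a ray, as slopes to the right and down, at radius r is drawn at 1 + k1 r^2 times it, then the intrinsics apply), "rvec" (rotation vector, rad) and "tvec" (3), from world to camera coordinates, as OpenCV has them. Camera axes: x right, y down, z forward; pixel columns grow to the right and rows downward; lengths in m; the calibration is good to about 2 mm. A picture is of the moment at which its call begins. camera_params takes no time and is no camera call.
- ticket.job_done(): hands the job in, once; it reports no verdict.
The state is a dict: "time": time; "joint_pos": joint angles; "joint_vel": joint speeds; "joint_efforts": joint torques, N m; "tool_pos": TCP position; "tool_rot": TCP orientation; "contact_force": force on the tool from outside, world axes, zero at the start; "ft_torque": the same for the moment, N m; "gripper_width": opening from 0.0 (shut) to 1.0 (fully open).
Only numpy, scipy, OpenCV 4.12 (cv2) and the standard library are available. Lean on these libraries where they do the work, as an engineer would, in place of code of your own. Each camera call takes 0.05 s, during which the arm holds its last target.

## Working session

There is one attempt and no reset: what is moved stays moved. The work goes in short steps, Python scripts to look and compute and a tool call to move; the robot and the scene stay as the last step left them, time stands still between calls to the robot, and variables do not carry over. Pictures are saved under pics/ and viewed, and the job is handed in when it is done.

Besides the shell and the picture viewer there is one more tool, called after ">>>" as name([rows], argument=value, ...), one row to a line, values as JSON. play_rows: Moves the arm, as the interface text tells. Its arguments: {"type":"object","properties":{"commands":{"type":"array"}},"required":["commands"]}

```bash
ls -la; mkdir -p pics; python3 - <<'E'
from plant import monitor, grab_frame, camera_params, ticket, manip
import cv2
print(monitor.state()); print(manip.hold_point_z)
for n in("scene","top"):
    print(n,camera_params(n)); cv2.imwrite(f"pics/{n}0.png",grab_frame(n))
E
```

```text
total 12
drwxr-xr-x  3 agent agent 4096 Dec  7 15:08 .
drwxr-xr-x 23 root  root  4096 Dec  7 15:08 ..
drwxr-xr-x  2 agent agent 4096 Dec  7 15:08 pics
{'time': 0.0, 'joint_pos': array([-1.38703613e+00,  5.33202967e-02,  1.61431802e+00,  1.94934203e-05,
        1.47600926e+00, -1.18990910e-01]), 'joint_vel': array([-0.00054783, -0.00021438,  0.0003319 ,  0.00047488, -0.00136505,
       -0.00140676]), 'joint_efforts': array([ 5.46024239e-04, -3.93681514e+01, -3.70175207e+01, -1.52310013e-04,
        6.93681897e-03, -5.23428980e-07]), 'tool_pos': array([ 0.18623624, -0.59594268,  0.23007135]), 'tool_rot': array([-1.02723971e-03,  9.88564201e-01,  1.50797096e-01, -2.35713305e-05]), 'contact_force': array([ 0.46395873, -0.31896286,  0.04623964]), 'ft_torque': array([-0.02096535,  0.00588477,  0.01565683]), 'gripper_width': 0.9988060681943013}
0.0187
scene {'fx': 442.1196651636182, 'fy': 442.1196651636182, 'cx': 254.13753119700155, 'cy': 187.99200648124895, 'k1': 4.895162664030686e-05, 'rvec': array([ 2.15086076, -0.47741307,  0.24382379]), 'tvec': array([-0.497545  ,  0.07513304,  1.22985753])}
top {'fx': 375.2113269984041, 'fy': 375.2113269984041, 'cx': 259.3818866313758, 'cy': 189.88796307351407, 'k1': 0.031046540156541264, 'rvec': array([ 2.16059248, -2.19039425,  0.10919325]), 'tvec': array([-0.09418651,  0.49240174,  0.92845756])}
```

View pics/scene0.png

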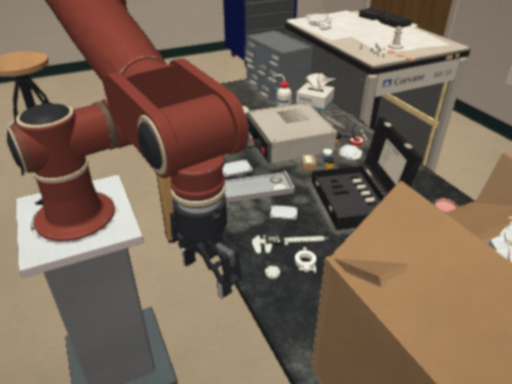

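View pics/top0.png

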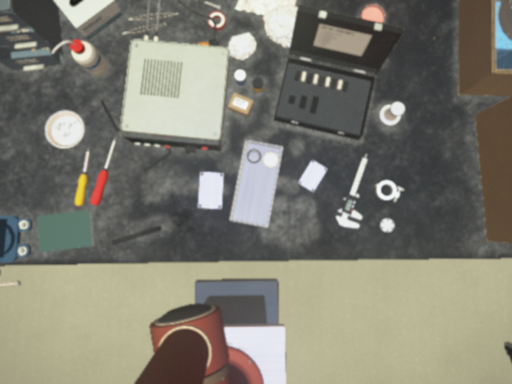

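```bash
cat > h.py <<'E'
import numpy as np, cv2
from plant import monitor, grab_frame, camera_params, manip
def cam(n):
    p=camera_params(n); R=cv2.Rodrigues(p['rvec'])[0]; return p,R,p['tvec']
def proj(n,P):
    p,R,t=cam(n); c=np.atleast_2d(P)@R.T+t; s=c[:,:2]/c[:,2:]; r2=(s**2).sum(1,keepdims=True)
    s=s*(1+p['k1']*r2); return s*[p['fx'],p['fy']]+[p['cx'],p['cy']]
def unproj(n,uv,z):
    p,R,t=cam(n); d=(np.atleast_2d(uv)-[p['cx'],p['cy']])/[p['fx'],p['fy']]; s=d.copy()
    for _ in range(10): s=d/(1+p['k1']*(s**2).sum(1,keepdims=True))
    ray=np.c_[s,np.ones(len(s))]@R; C=-R.T@t
    k=(z-C[2])/ray[:,2]; return C+ray*k[:,None]
E
python3 - <<'E'
import cv2
a=cv2.imread('pics/top0.png')
cv2.imwrite('pics/topz0.png',cv2.resize(a[130:240,185:335],None,fx=5,fy=5,interpolation=cv2.INTER_CUBIC))
a=cv2.imread('pics/scene0.png')
cv2.imwrite('pics/scz0.png',cv2.resize(a[130:240,180:330],None,fx=5,fy=5,interpolation=cv2.INTER_CUBIC))
E
```

```text
(no output)
```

View pics/topz0.png

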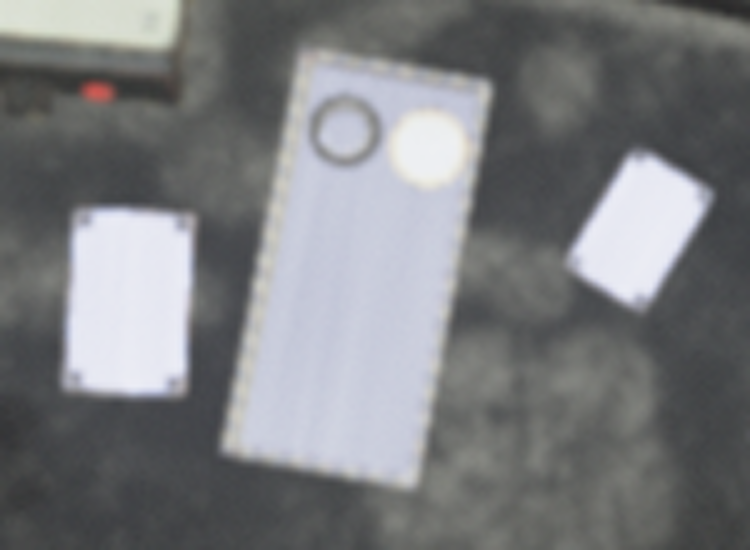

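View pics/scz0.png

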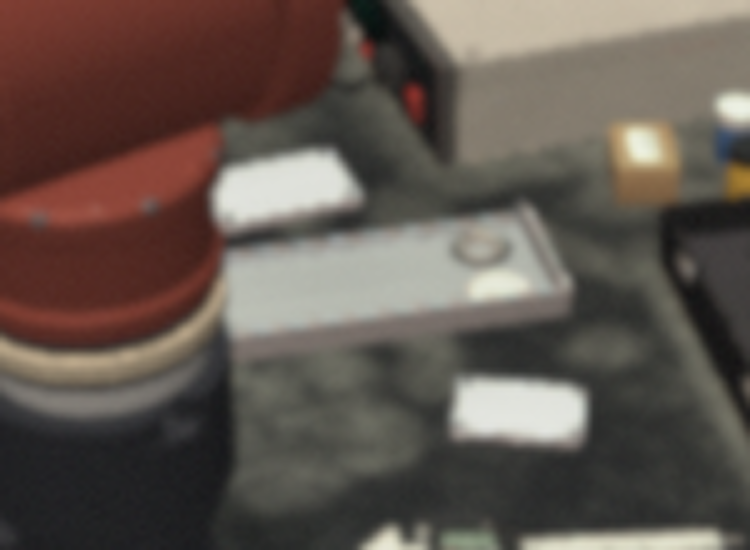

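```bash
cat > fit.py <<'E'
from h import *
from scipy.optimize import minimize, least_squares
def rect(x,y,a,hx,hy,z):
    c,s=np.cos(a),np.sin(a); L=np.array([[-hx,-hy],[hx,-hy],[hx,hy],[-hx,hy]])
    W=L@np.array([[c,s],[-s,c]])+[x,y]; return np.c_[W,np.full(4,z)]
def render(polys,x0,y0,w,h,S=8):
    im=np.zeros((h*S,w*S),np.float32)
    for n,P in polys:
        uv=proj(n,P); q=((uv-[x0,y0]+.5)*S-.5)
        cv2.fillPoly(im,[np.round(q*16).astype(np.int32)],1.0,shift=4)
    return cv2.resize(im,(w,h),interpolation=cv2.INTER_AREA)
def fitpolys(img,n,polyf,p0,box,step):
    x0,y0,w,h=box; g=img[y0:y0+h,x0:x0+w].astype(np.float32).mean(2)
    def cost(p):
        m=cv2.GaussianBlur(render([(n,P) for P in polyf(p)],x0,y0,w,h),(0,0),max(.3,abs(p[-1])))
        A=np.c_[m.ravel(),np.ones(m.size)]; s=np.linalg.lstsq(A,g.ravel(),rcond=None)[0]
        return np.abs(A@s-g.ravel()).mean()
    r=minimize(cost,p0,method='Nelder-Mead',options=dict(initial_simplex=np.array([p0]+[np.array(p0)+np.eye(len(p0))[i]*step[i] for i in range(len(p0))]),xatol=1e-4,fatol=1e-4,maxiter=800))
    return r.x,r.fun
E
python3 - <<'E'
from fit import *
p,R,t=cam('top'); print('campos',-R.T@t); p,R,t=cam('scene'); print('scampos',-R.T@t)
z2p=lambda a:(np.array(a,float)+.5)/5-.5+[185,130]
cv=unproj('top',z2p([(73,208),(195,212),(187,397),(63,390)]),.012); print(cv.round(4),cv.mean(0))
tr=unproj('top',z2p([(303,50),(492,80),(415,490),(222,455)]),.018); print(tr.round(4),tr.mean(0))
img=cv2.imread('pics/top0.png')
c=cv.mean(0)
v=(cv[1]-cv[0])+(cv[2]-cv[3]); a=np.arctan2(v[1],v[0])
r,f=fitpolys(img,'top',lambda q:[rect(q[0],q[1],q[2],.03,.046,.012)],[c[0],c[1],a,.7],(190,163,43,55),[.003,.003,.05,.3]); print('cover',r,f)
c=tr.mean(0); v=(tr[1]-tr[0])+(tr[2]-tr[3]); a=np.arctan2(v[1],v[0])
def tp(q):
    P=rect(q[0],q[1],q[2],.05,.105,.02); c,s=np.cos(q[2]),np.sin(q[2])
    L=P.copy(); L[[0,3],2]=.009
    return [L, rect(q[0]+c*.0025,q[1]+s*.0025,q[2],.0475,.105,.02)]
r,f=fitpolys(img,'top',tp,[c[0],c[1],a,.7],(226,135,62,97),[.003,.003,.05,.3]); print('tray',r,f)
E
```

```text
campos [ 0.40109108 -0.09496687  0.97132449]
scampos [ 0.04768477 -1.07694235  0.77696002]
[[ 0.5426  0.0534  0.012 ]
 [ 0.5397 -0.0094  0.012 ]
 [ 0.4444 -0.0049  0.012 ]
 [ 0.4489  0.0583  0.012 ]] [0.49391244 0.02435752 0.012     ]
[[ 0.6226 -0.0661  0.018 ]
 [ 0.6056 -0.1635  0.018 ]
 [ 0.3956 -0.1204  0.018 ]
 [ 0.4146 -0.023   0.018 ]] [ 0.50956743 -0.09325858  0.018     ]
cover [ 0.49363079  0.02491794 -1.6260905   0.83597993] 10.777261956609317
tray [ 0.50976816 -0.09270423 -1.76881705  1.10504168] 10.465733476567475
```

```bash
cat >> h.py <<'E'
from scipy.spatial.transform import Rotation as Ro
TX,TY,TA=0.5098,-0.0927,-1.7688
RT=Ro.from_euler('z',TA).as_matrix()
def t2w(p): return RT@np.array(p,float)+[TX,TY,0]
def w2t(p): return RT.T@(np.array(p,float)-[TX,TY,0])
# nominal tool: x=-tray x, y=tray y, z down ; tilt phi about tray y
R0=RT@np.array([[-1,0,0],[0,1,0],[0,0,-1.]])
def tool():
    s=monitor.state(); q=s['tool_rot']; return s,np.array(s['tool_pos']),Ro.from_quat([q[1],q[2],q[3],q[0]]).as_matrix()
def go(x,y,z,phi=0):
    """cmd for TCP at tray-frame (mm), phi: rotation about tray y"""
    s,p,R=tool(); w=t2w(np.array([x,y,z])/1e3); Rd=RT@Ro.from_euler('y',phi).as_matrix()@RT.T@R0
    d=R.T@(w-p)*100; rv=Ro.from_matrix(R.T@Rd).as_rotvec()
    print('cm',d.round(3),'rot',rv.round(4))
def st():
    s,p,R=tool(); D=RT.T@R
    print('t',round(s['time'],2),'tray mm',(w2t(p)*1e3).round(2),'F tray',(RT.T@s['contact_force']).round(2),'zaxis',D[:,2].round(3),'yax',D[:,1].round(3),'grip',round(s['gripper_width'],3),'j',np.round(s['joint_pos'],2))
E
python3 -c "
from h import *
st(); go(-168,-36,60)"
```

```text
t 0.1 tray mm [ 557.12 -218.2   230.18] F tray [0.87 0.37 0.1 ] zaxis [-0.002 -0.001 -1.   ] yax [ 0.877  0.48  -0.002] grip 1.001 j [-1.39  0.05  1.61 -0.    1.48 -0.12]
cm [ 50.795 -54.827  17.129] rot [-0.0015 -0.0012 -1.07  ]
```

>>> play_rows([
  {"dx":10,"dy":-10.8,"dz":0,"rz":-0.2,"claw":1},
  {"dx":20,"dy":-21.6,"dz":0,"rz":-0.4,"claw":1},
  {"dx":30,"dy":-32.4,"dz":0,"rz":-0.6,"claw":1},
  {"dx":30,"dy":-32.4,"dz":0,"rz":-0.6,"claw":1},
  {"dx":30,"dy":-32.4,"dz":0,"rz":-0.6,"claw":1},
])

```text
invalid input
```

```bash
python3 -c "
from h import *
st(); go(-168,-36,60)"
```

```text
t 0.1 tray mm [ 557.12 -218.2   230.18] F tray [0.87 0.37 0.1 ] zaxis [-0.002 -0.001 -1.   ] yax [ 0.877  0.48  -0.002] grip 1.001 j [-1.39  0.05  1.61 -0.    1.48 -0.12]
cm [ 50.795 -54.827  17.129] rot [-0.0015 -0.0012 -1.07  ]
```

>>> play_rows([
  {"dx":10,"dy":-10.8,"dz":0,"rx":0,"ry":0,"rz":-0.2,"claw":1},
  {"dx":20,"dy":-21.6,"dz":0,"rx":0,"ry":0,"rz":-0.4,"claw":1},
  {"dx":30,"dy":-32.4,"dz":0,"rx":0,"ry":0,"rz":-0.6,"claw":1},
  {"dx":30,"dy":-32.4,"dz":0,"rx":0,"ry":0,"rz":-0.6,"claw":1},
  {"dx":30,"dy":-32.4,"dz":0,"rx":0,"ry":0,"rz":-0.6,"claw":1},
])

```text
time: 0.6
tool_pos: [0.2938, -0.3687, 0.2303]
tool_rot: [-0.001, 0.899, 0.437, 0.0]
contact_force: [0.5, -0.0, 0.2]
gripper_width: 0.143
```

```bash
python3 -c "
from h import *
st(); go(-168,-36,60)"
```

```text
t 0.6 tray mm [ 313.04 -157.45  230.26] F tray [-0.08  0.51  0.24] zaxis [-0.002 -0.001 -1.   ] yax [ 0.451  0.892 -0.002] grip 0.143 j [-1.06 -0.33  1.96  0.    1.51 -0.39]
cm [ 48.378 -10.838  17.131] rot [-0.0016 -0.0022 -0.4682]
```

>>> play_rows([
  {"dx":48.4,"dy":-10.8,"dz":0,"rx":0,"ry":0,"rz":-0.468,"claw":1},
  {"dx":48.4,"dy":-10.8,"dz":0,"rx":0,"ry":0,"rz":-0.468,"claw":1},
  {"dx":48.4,"dy":-10.8,"dz":0,"rx":0,"ry":0,"rz":-0.468,"claw":1},
  {"dx":48.4,"dy":-10.8,"dz":0,"rx":0,"ry":0,"rz":-0.468,"claw":1},
  {"dx":48.4,"dy":-10.8,"dz":0,"rx":0,"ry":0,"rz":-0.468,"claw":1},
])

```text
time: 1.1
tool_pos: [0.4015, -0.1431, 0.2309]
tool_rot: [-0.001, 0.774, 0.634, 0.001]
contact_force: [1.5, -0.4, 0.6]
gripper_width: 0.003
```

```bash
python3 -c "
from h import *
st(); go(-168,-36,60)"
```

```text
t 1.1 tray mm [ 70.69 -96.27 230.86] F tray [0.05 1.56 0.58] zaxis [-0.002 -0.001 -1.   ] yax [ 0.     1.    -0.001] grip 0.003 j [-0.52 -0.45  2.05  0.    1.55 -0.32]
cm [23.83   6.031 17.139] rot [-0.0006 -0.0024 -0.0003]
```

>>> play_rows([
  {"dx":23.8,"dy":6,"dz":0,"rx":0,"ry":-0.002,"rz":0,"claw":1},
  {"dx":23.8,"dy":6,"dz":0,"rx":0,"ry":-0.002,"rz":0,"claw":1},
  {"dx":23.8,"dy":6,"dz":3,"rx":0,"ry":-0.002,"rz":0,"claw":1},
  {"dx":23.8,"dy":6,"dz":7,"rx":0,"ry":-0.002,"rz":0,"claw":1},
  {"dx":23.8,"dy":6,"dz":11,"rx":0,"ry":-0.002,"rz":0,"claw":1},
])

```text
time: 1.6
tool_pos: [0.4988, 0.0581, 0.1572]
tool_rot: [0.002, 0.773, 0.635, 0.002]
contact_force: [0.9, -0.5, -0.4]
gripper_width: 0.001
```

```bash
python3 -c "
from h import *
st(); go(-168,-36,30)"
```

```text
t 1.6 tray mm [-145.65  -40.49  157.22] F tray [ 0.35  1.03 -0.4 ] zaxis [-0.002  0.006 -1.   ] yax [-0.002  1.     0.006] grip 0.001 j [-0.03 -0.19  1.97  0.    1.36  0.16]
cm [ 2.212  0.381 12.728] rot [ 0.0057 -0.0017  0.0021]
```

>>> play_rows([
  {"dx":2.2,"dy":0.4,"dz":4,"rx":0.005,"ry":-0.002,"rz":0.002,"claw":1},
  {"dx":2.2,"dy":0.4,"dz":8,"rx":0.005,"ry":-0.002,"rz":0.002,"claw":1},
  {"dx":2.2,"dy":0.4,"dz":11,"rx":0.005,"ry":-0.002,"rz":0.002,"claw":1},
  {"dx":2.2,"dy":0.4,"dz":12.7,"rx":0.005,"ry":-0.002,"rz":0.002,"claw":1},
  {"dx":2.2,"dy":0.4,"dz":12.7,"rx":0.005,"ry":-0.002,"rz":0.002,"claw":1},
])

```text
time: 2.1
tool_pos: [0.5044, 0.079, 0.0265]
tool_rot: [-0.002, 0.773, 0.634, -0.003]
contact_force: [-0.6, 0.2, 0.6]
gripper_width: 0.001
```

```bash
cat > look.py <<'E'
import sys
from h import *
n=sys.argv[1]; k=4
st()
a=grab_frame('top'); cv2.imwrite(f'pics/t{n}.png',cv2.resize(a[130:240,185:305],None,fx=5,fy=5,interpolation=cv2.INTER_CUBIC))
b=grab_frame('scene'); cv2.imwrite(f'pics/s{n}.png',cv2.resize(b[110:230,170:320],None,fx=5,fy=5,interpolation=cv2.INTER_CUBIC))
cv2.imwrite(f'pics/rt{n}.png',a);cv2.imwrite(f'pics/rs{n}.png',b)
E
python3 look.py 1
```

```text
t 2.1 tray mm [-167.3   -39.08   26.5 ] F tray [-0.08 -0.58  0.65] zaxis [ 0.002 -0.007 -1.   ] yax [-0.     1.    -0.007] grip 0.001 j [ 0.01  0.01  2.02 -0.    1.11  0.21]
```

View pics/t1.png

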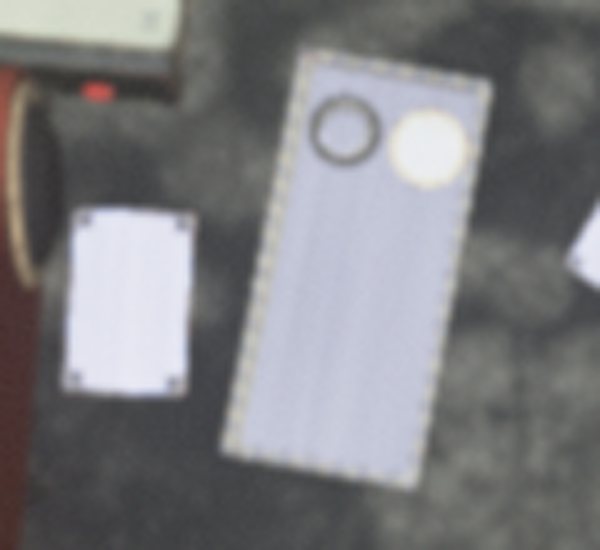

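View pics/s1.png

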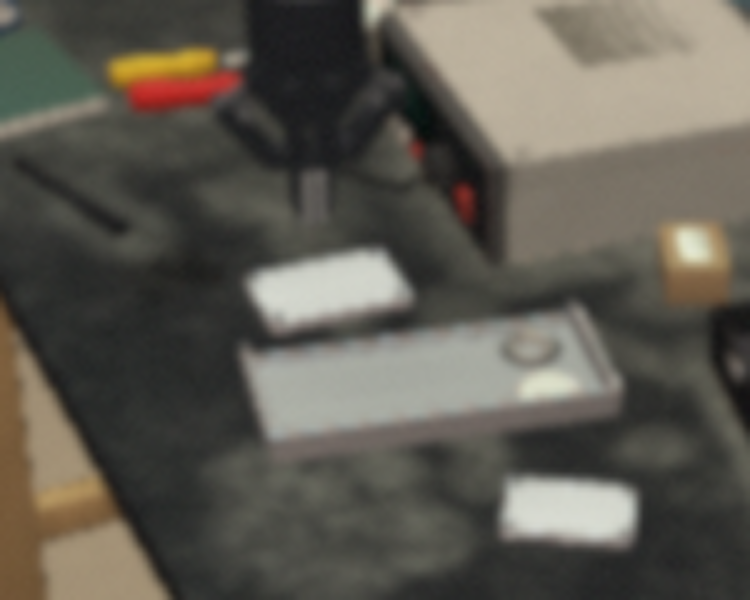

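```bash
python3 -c "
from h import *
st(); go(-168,-38,2.5)"
```

```text
t 2.2 tray mm [-167.86  -35.93   30.33] F tray [ 0.08  1.02 -0.46] zaxis [ 0.  0. -1.] yax [-0.  1.  0.] grip 0.001 j [ 0.01  0.01  2.02 -0.    1.11  0.21]
cm [ 0.015 -0.207  2.783] rot [0.0001 0.0004 0.0001]
```

>>> play_rows([
  {"dx":0,"dy":0,"dz":1.2,"rx":0,"ry":0,"rz":0,"claw":1},
  {"dx":0,"dy":0,"dz":2,"rx":0,"ry":0,"rz":0,"claw":1},
  {"dx":0,"dy":0,"dz":2.5,"rx":0,"ry":0,"rz":0,"claw":1},
  {"dx":0,"dy":0,"dz":2.75,"rx":0,"ry":0,"rz":0,"claw":1},
  {"dx":0,"dy":0,"dz":2.75,"rx":0,"ry":0,"rz":0,"claw":1},
])

```text
time: 2.7
tool_pos: [0.5073, 0.0789, 0.0024]
tool_rot: [-0.0, 0.774, 0.634, -0.0]
contact_force: [1.0, 0.4, 0.4]
gripper_width: -0.004
```

```bash
python3 -c "
from h import *
st(); go(-140,-36,2.5)"
```

```text
t 2.7 tray mm [-167.74  -36.21    2.43] F tray [-0.56  0.92  0.39] zaxis [ 0.001 -0.001 -1.   ] yax [-0.     1.    -0.001] grip -0.004 j [ 0.01  0.05  2.03 -0.    1.06  0.21]
cm [-2.774  0.021 -0.005] rot [-0.0006  0.0005  0.    ]
```

>>> play_rows([
  {"dx":-0.8,"dy":0,"dz":0,"rx":0,"ry":0,"rz":0,"claw":1},
  {"dx":-1.4,"dy":0,"dz":0,"rx":0,"ry":0,"rz":0,"claw":1},
  {"dx":-1.9,"dy":0,"dz":0,"rx":0,"ry":0,"rz":0,"claw":1},
  {"dx":-2.4,"dy":0,"dz":0,"rx":0,"ry":0,"rz":0,"claw":1},
  {"dx":-2.9,"dy":0,"dz":0,"rx":0,"ry":0,"rz":0,"claw":1},
])

```text
time: 3.2
tool_pos: [0.5017, 0.05, 0.0027]
tool_rot: [0.0, 0.774, 0.634, -0.0]
contact_force: [-0.2, 1.5, 0.1]
gripper_width: -0.0
```

```bash
python3 look.py 2; python3 -c "
from h import *
st(); go(-122,-36,2.5)"
```

```text
t 3.2 tray mm [-138.34  -36.      2.66] F tray [-1.44 -0.46  0.09] zaxis [ 0. -0. -1.] yax [ 0.  1. -0.] grip -0.0 j [-0.05  0.03  2.05 -0.    1.06  0.15]
t 3.3 tray mm [-138.08  -36.13    2.55] F tray [-0.03  0.6   0.47] zaxis [ 0.001 -0.    -1.   ] yax [ 0.001  1.    -0.   ] grip -0.002 j [-0.05  0.03  2.05 -0.    1.06  0.15]
cm [-1.608  0.014  0.006] rot [-0.0005  0.0008 -0.0007]
```

View pics/t2.png

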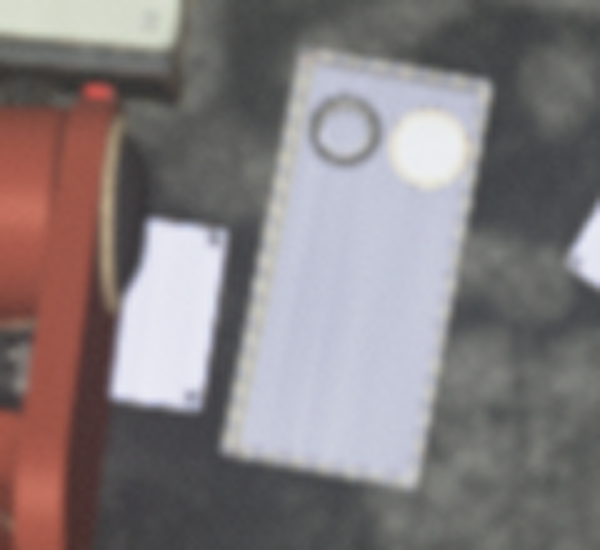

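View pics/s2.png

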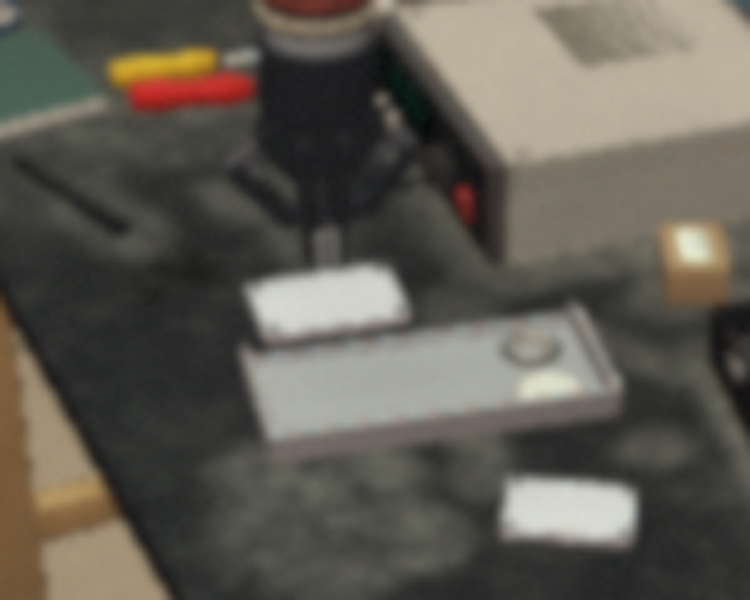

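>>> play_rows([
  {"dx":-0.5,"dy":0,"dz":0,"rx":0,"ry":0,"rz":0,"claw":1},
  {"dx":-0.9,"dy":0,"dz":0,"rx":0,"ry":0,"rz":0,"claw":1},
  {"dx":-1.2,"dy":0,"dz":0,"rx":0,"ry":0,"rz":0,"claw":1},
  {"dx":-1.4,"dy":0,"dz":0,"rx":0,"ry":0,"rz":0,"claw":1},
  {"dx":-1.5,"dy":0,"dz":0,"rx":0,"ry":0,"rz":0,"claw":1},
])

```text
time: 3.8
tool_pos: [0.4985, 0.0349, 0.0026]
tool_rot: [0.0, 0.774, 0.633, -0.0]
contact_force: [1.1, 1.3, 0.3]
gripper_width: -0.002
```

```bash
python3 -c "
from h import *
st()"
```

```text
t 3.8 tray mm [-122.91  -36.14    2.56] F tray [-1.45  0.8   0.28] zaxis [ 0.001 -0.001 -1.   ] yax [ 0.001  1.    -0.001] grip -0.002 j [-0.08  0.02  2.06 -0.    1.06  0.12]
```

>>> play_rows([
  {"dx":-0.05,"dy":0,"dz":0,"rx":0,"ry":0,"rz":0,"claw":1},
  {"dx":-0.1,"dy":0,"dz":0,"rx":0,"ry":0,"rz":0,"claw":1},
  {"dx":-0.1,"dy":0,"dz":0,"rx":0,"ry":0,"rz":0,"claw":1},
])

```text
time: 4.1
tool_pos: [0.4983, 0.0339, 0.0026]
tool_rot: [0.0, 0.774, 0.633, -0.001]
contact_force: [0.2, 0.4, 0.2]
gripper_width: -0.002
```

```bash
python3 -c "
from h import *
st()"
```

```text
t 4.1 tray mm [-121.9   -36.16    2.56] F tray [-0.4   0.11  0.16] zaxis [ 0.001 -0.001 -1.   ] yax [ 0.001  1.    -0.001] grip -0.002 j [-0.08  0.02  2.06 -0.    1.06  0.12]
```

Not at the lip yet; keep creeping.

>>> play_rows([
  {"dx":-0.05,"dy":0,"dz":0,"rx":0,"ry":0,"rz":0,"claw":1},
  {"dx":-0.1,"dy":0,"dz":0,"rx":0,"ry":0,"rz":0,"claw":1},
  {"dx":-0.1,"dy":0,"dz":0,"rx":0,"ry":0,"rz":0,"claw":1},
])

```text
time: 4.4
tool_pos: [0.498, 0.0334, 0.0025]
tool_rot: [-0.0, 0.774, 0.633, -0.0]
contact_force: [-0.8, 3.9, 0.3]
gripper_width: -0.003
```

>>> play_rows([
  {"dx":-0.05,"dy":0,"dz":0,"rx":0,"ry":0,"rz":0,"claw":1},
  {"dx":-0.1,"dy":0,"dz":0,"rx":0,"ry":0,"rz":0,"claw":1},
  {"dx":-0.1,"dy":0,"dz":0,"rx":0,"ry":0,"rz":0,"claw":1},
])

```text
time: 4.7
tool_pos: [0.4977, 0.0333, 0.0026]
tool_rot: [-0.001, 0.774, 0.633, 0.0]
contact_force: [-0.2, 7.3, 2.8]
gripper_width: 0.001
```

```bash
python3 look.py 3
```

```text
t 4.7 tray mm [-121.12  -36.67    2.57] F tray [-7.09 -1.65  2.84] zaxis [-0.002 -0.002 -1.   ] yax [ 0.001  1.    -0.002] grip 0.001 j [-0.08  0.02  2.06  0.    1.06  0.11]
```

View pics/t3.png

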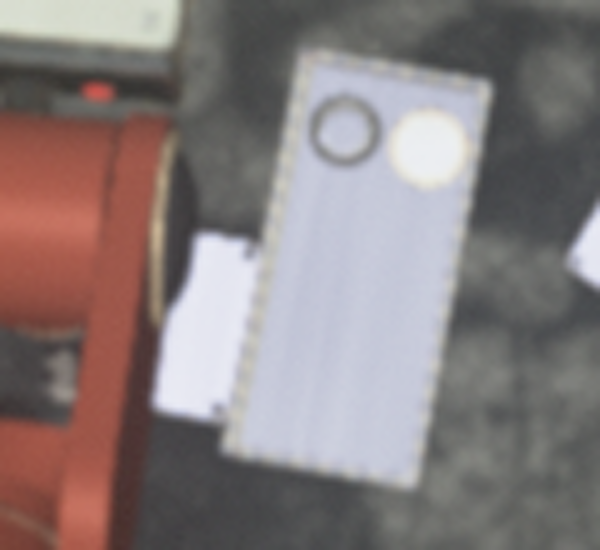

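>>> play_rows([
  {"dx":-0.1,"dy":0,"dz":-0.1,"rx":0,"ry":0,"rz":0,"claw":1},
  {"dx":-0.12,"dy":0,"dz":-0.3,"rx":0,"ry":0,"rz":0,"claw":1},
  {"dx":-0.14,"dy":0,"dz":-0.5,"rx":0,"ry":0,"rz":0,"claw":1},
  {"dx":-0.16,"dy":0,"dz":-0.7,"rx":0,"ry":0,"rz":0,"claw":1},
  {"dx":-0.18,"dy":0,"dz":-0.9,"rx":0,"ry":0,"rz":0,"claw":1},
])

```text
time: 5.3
tool_pos: [0.497, 0.0325, 0.0114]
tool_rot: [-0.002, 0.774, 0.633, 0.001]
contact_force: [-0.5, 6.6, 0.2]
gripper_width: 0.002
```

```bash
python3 look.py 4
```

```text
t 5.3 tray mm [-120.26  -37.17   11.38] F tray [-6.39 -1.76  0.18] zaxis [-0.004 -0.003 -1.   ] yax [ 0.002  1.    -0.003] grip 0.002 j [-0.09  0.    2.06  0.    1.08  0.11]
```

View pics/s4.png

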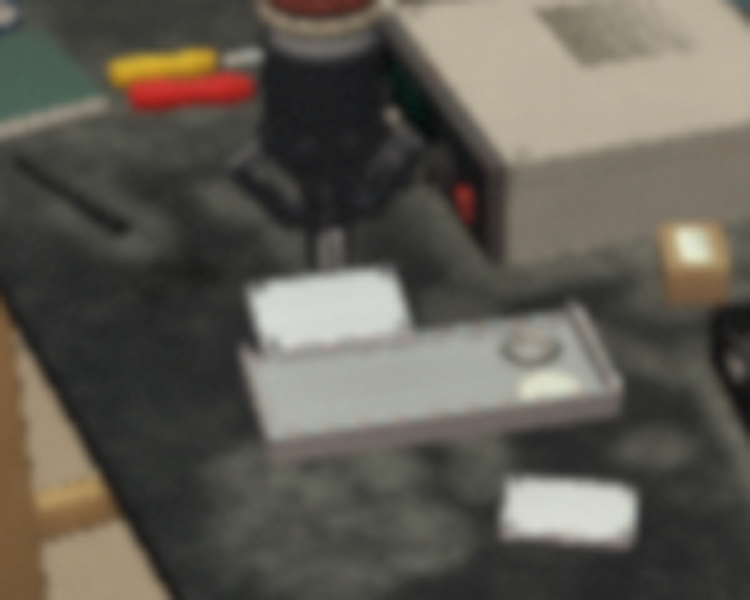

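View pics/t4.png

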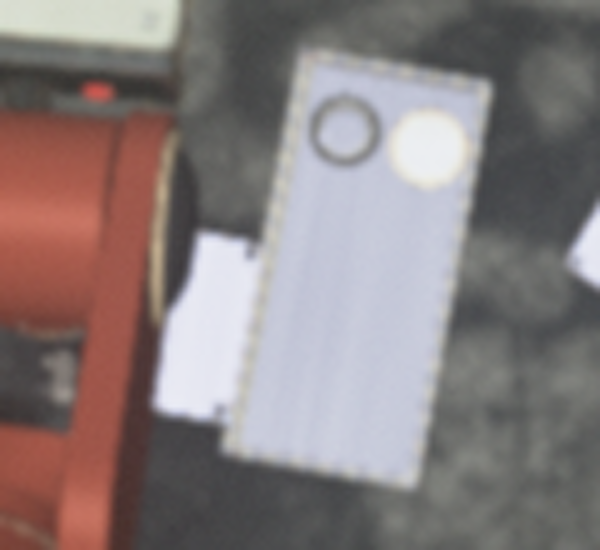

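```bash
cat > ov.py <<'E'
import sys
from h import *
def body(th,xp,zp,y):
    # far-seal corner at (xp,zp) ; returns fn body->(tray) with body x,z in mm
    c,s=np.cos(th),np.sin(th)
    def f(bx,by,bz):
        u=bx-30; w=bz+4
        return t2w(np.array([xp+u*c+w*s, y+by, zp-u*s+w*c])/1e3)
    return f
def overlay(n,th,xp,zp,y,out,sc=True):
    f=body(np.radians(th),xp,zp,y)
    for cam_,pre,box in (('scene','rs',(170,110,150,120)),('top','rt',(185,130,120,110))):
        a=cv2.imread(f'pics/{pre}{n}.png'); x0,y0,w,h=box; k=5
        z=cv2.resize(a[y0:y0+h,x0:x0+w],None,fx=k,fy=k,interpolation=cv2.INTER_CUBIC)
        def L(P,Q,col):
            uv=proj(cam_,np.array([P,Q])); q=((uv-[x0,y0]+.5)*k-.5).round().astype(int); cv2.line(z,q[0].tolist(),q[1].tolist(),col,1)
        for zz,col in ((4,(0,0,255)),(-4,(0,200,0))):
            pts=[f(-30,-46,zz),f(30,-46,zz),f(30,46,zz),f(-30,46,zz)]
            for i in range(4): L(pts[i],pts[(i+1)%4],col)
        tr=[t2w(np.array(p)/1e3) for p in((-50,-105,9),(-50,105,9),(-45,105,9),(-45,-105,9))]
        for i in range(4): L(tr[i],tr[(i+1)%4],(255,0,255))
        tr=[t2w(np.array(p)/1e3) for p in((-50,-105,20),(50,-105,20),(50,105,20),(-50,105,20))]
        for i in range(4): L(tr[i],tr[(i+1)%4],(255,128,0))
        cv2.imwrite(f'pics/ov_{pre}{out}.png',z)
if __name__=='__main__':
    overlay(sys.argv[1],*map(float,sys.argv[2:6]),sys.argv[6])
E
python3 ov.py 3 0 -50 4 -38 3; python3 ov.py 4 10 -50.3 2.2 -38 4
python3 -c "
import cv2,numpy as np
a=cv2.imread('pics/ov_rs3.png')[200:500,150:550];b=cv2.imread('pics/ov_rs4.png')[200:500,150:550];cv2.imwrite('pics/c34.png',np.hstack([a,b]))"
```

```text
(no output)
```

View pics/c34.png

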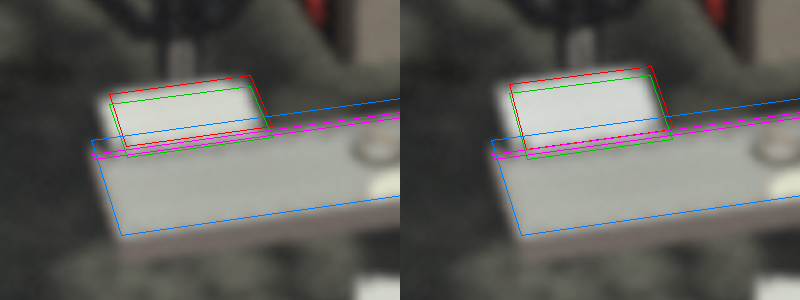

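>>> play_rows([
  {"dx":-0.1,"dy":0,"dz":-0.2,"rx":0,"ry":0,"rz":0,"claw":1},
  {"dx":-0.13,"dy":0,"dz":-0.4,"rx":0,"ry":0,"rz":0,"claw":1},
  {"dx":-0.16,"dy":0,"dz":-0.6,"rx":0,"ry":0,"rz":0,"claw":1},
  {"dx":-0.2,"dy":0,"dz":-0.8,"rx":0,"ry":0,"rz":0,"claw":1},
  {"dx":-0.24,"dy":0,"dz":-1.0,"rx":0,"ry":0,"rz":0,"claw":1},
])

```text
time: 5.9
tool_pos: [0.4965, 0.0305, 0.0216]
tool_rot: [-0.003, 0.774, 0.633, 0.001]
contact_force: [0.1, 5.4, 1.5]
gripper_width: -0.004
```

```bash
python3 look.py 5;python3 ov.py 5 21 -51.5 .2 -41 5
python3 -c "
import cv2,numpy as np
a=cv2.imread('pics/s5.png')[200:500,150:550];b=cv2.imread('pics/ov_rs5.png')[200:500,150:550];cv2.imwrite('pics/c5.png',np.hstack([a,b]))"
```

```text
t 5.9 tray mm [-118.14  -37.24   21.56] F tray [-5.31 -0.93  1.46] zaxis [-0.005 -0.003 -1.   ] yax [ 0.002  1.    -0.003] grip -0.004 j [-0.09 -0.02  2.06  0.01  1.1   0.11]
```

View pics/c5.png

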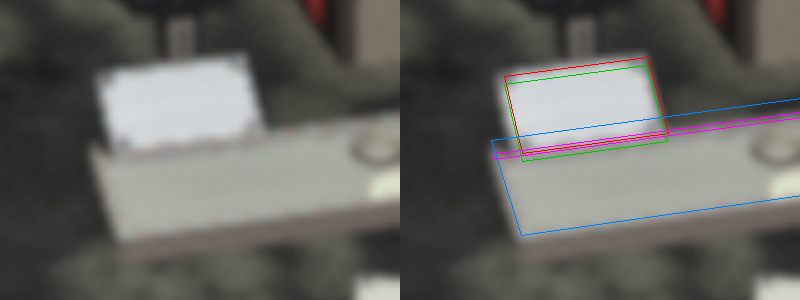

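>>> play_rows([
  {"dx":-0.08,"dy":0,"dz":-0.27,"rx":0,"ry":0,"rz":0,"claw":1},
  {"dx":-0.14,"dy":0,"dz":-0.5,"rx":0,"ry":0,"rz":0,"claw":1},
  {"dx":-0.22,"dy":0,"dz":-0.75,"rx":0,"ry":0,"rz":0,"claw":1},
  {"dx":-0.33,"dy":0,"dz":-1.0,"rx":0,"ry":0,"rz":0,"claw":1},
  {"dx":-0.45,"dy":0,"dz":-1.18,"rx":0,"ry":0,"rz":0,"claw":1},
])

```text
time: 6.5
tool_pos: [0.4957, 0.0256, 0.0337]
tool_rot: [-0.002, 0.774, 0.633, 0.001]
contact_force: [-0.2, 3.2, 0.9]
gripper_width: 0.003
```

```bash
python3 look.py 6;python3 ov.py 6 35 -54.6 0 -41 6
python3 -c "
import cv2,numpy as np
a=cv2.imread('pics/s6.png')[200:500,150:550];b=cv2.imread('pics/ov_rs6.png')[200:500,150:550];cv2.imwrite('pics/c6.png',np.hstack([a,b]))"
```

```text
t 6.5 tray mm [-113.2   -37.13   33.75] F tray [-3.15 -0.8   0.88] zaxis [-0.004 -0.003 -1.   ] yax [ 0.002  1.    -0.003] grip 0.003 j [-0.1  -0.04  2.06  0.    1.12  0.1 ]
```

View pics/c6.png

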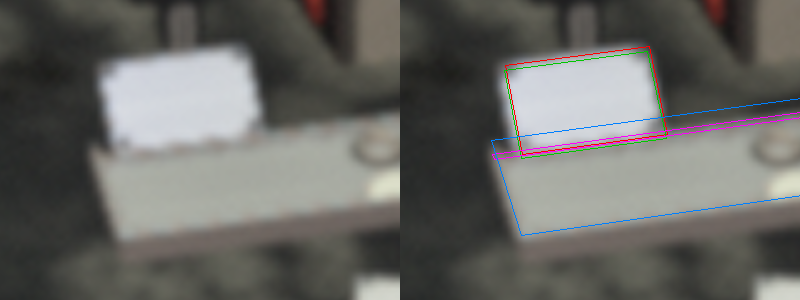

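View pics/ov_rt6.png

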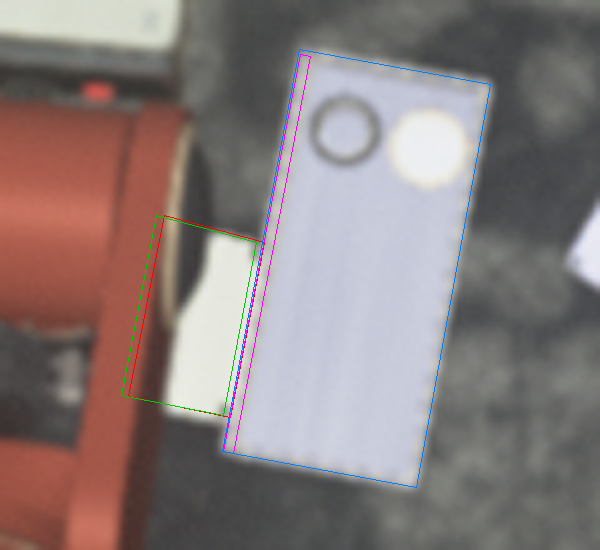

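```bash
for z in 0 3; do if [ $z = 0 ]; then python3 ov.py 6 35.5 -54.0 0 -42.5 a; else python3 ov.py 6 32.2 -51.4 3 -42.5 b; fi; done
python3 -c "
import cv2,numpy as np
o=[cv2.resize(cv2.imread(f'pics/ov_rs{k}.png')[300:380,220:430],None,fx=3.5,fy=3.5) for k in 'ab']
cv2.imwrite('pics/cab.png',np.vstack(o))"
```

```text
(no output)
```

View pics/cab.png

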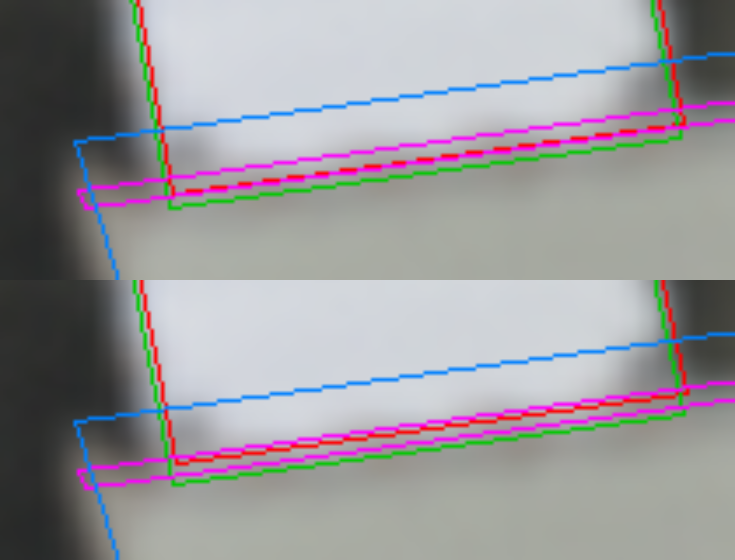

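>>> play_rows([
  {"dx":-0.08,"dy":0,"dz":0.12,"rx":0,"ry":-0.15,"rz":0,"claw":1},
  {"dx":-0.14,"dy":0,"dz":0.27,"rx":0,"ry":-0.3,"rz":0,"claw":1},
  {"dx":-0.21,"dy":0,"dz":0.42,"rx":0,"ry":-0.45,"rz":0,"claw":1},
  {"dx":-0.31,"dy":0,"dz":0.56,"rx":0,"ry":-0.6,"rz":0,"claw":1},
  {"dx":-0.31,"dy":0,"dz":0.56,"rx":0,"ry":-0.6,"rz":0,"claw":1},
])

```text
time: 7.1
tool_pos: [0.4944, 0.0241, 0.0258]
tool_rot: [0.185, 0.738, 0.607, -0.23]
contact_force: [-1.4, -0.3, -0.0]
gripper_width: 0.002
```

```bash
python3 look.py 7;python3 ov.py 7 35 -54.6 0 -42.5 7
python3 -c "
import cv2,numpy as np
a=cv2.imread('pics/s7.png')[200:500,150:550];b=cv2.imread('pics/ov_rs7.png')[200:500,150:550];cv2.imwrite('pics/c7.png',np.hstack([a,b]))"
```

```text
t 7.1 tray mm [-111.47  -38.08   25.83] F tray [ 0.56 -1.36 -0.04] zaxis [ 0.564 -0.004 -0.826] yax [-0.002  1.    -0.006] grip 0.002 j [ 0.19  0.19  1.93 -0.57  1.32  0.61]
```

View pics/c7.png

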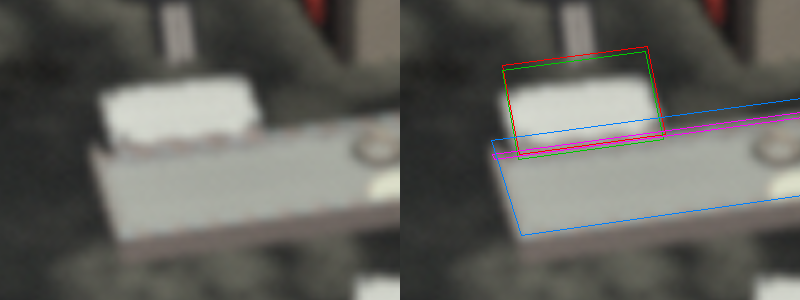

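```bash
python3 -c "
from h import *
go(-145,-40,26,-.6);go(-135,-40,15,0)"
```

```text
cm [ 2.966 -0.286 -1.818] rot [-0.0033 -0.005   0.0015]
cm [ 2.755 -0.282 -0.347] rot [-3.70e-03  5.95e-01  5.00e-04]
```

>>> play_rows([
  {"dx":1.5,"dy":-0.15,"dz":-0.9,"rx":0,"ry":0,"rz":0,"claw":1},
  {"dx":2.97,"dy":-0.29,"dz":-1.8,"rx":0,"ry":0,"rz":0,"claw":1},
  {"dx":2.9,"dy":-0.28,"dz":-1.4,"rx":0,"ry":0.15,"rz":0,"claw":1},
  {"dx":2.85,"dy":-0.28,"dz":-1.0,"rx":0,"ry":0.3,"rz":0,"claw":1},
  {"dx":2.75,"dy":-0.28,"dz":-0.6,"rx":0,"ry":0.45,"rz":0,"claw":1},
])

```text
time: 7.7
tool_pos: [0.4991, 0.0493, 0.0189]
tool_rot: [0.044, 0.772, 0.632, -0.053]
contact_force: [-0.3, -0.4, -0.4]
gripper_width: 0.002
```

```bash
python3 look.py 8; python3 -c "
from h import *
go(-135,-40,10,0)"; python3 ov.py 8 0 -50 4 -42 8
```

```text
t 7.7 tray mm [-137.11  -38.45   18.89] F tray [ 0.42 -0.26 -0.44] zaxis [ 0.137  0.001 -0.991] yax [-0.     1.     0.001] grip 0.002 j [ 0.03  0.03  2.02 -0.15  1.12  0.29]
cm [ 0.254 -0.118  0.857] rot [-0.0005  0.1431 -0.0063]
```

View pics/ov_rs8.png

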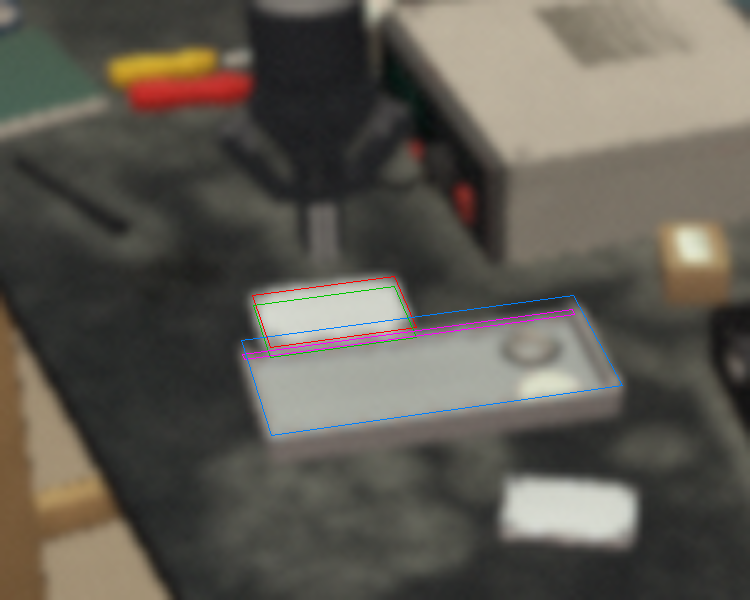

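View pics/ov_rt8.png

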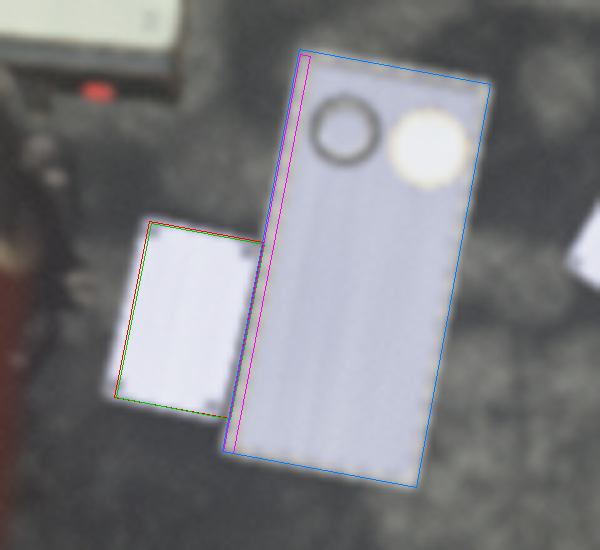

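>>> play_rows([
  {"dx":0.2,"dy":-0.3,"dz":0.4,"rx":0,"ry":0.143,"rz":-0.006,"claw":1},
  {"dx":0.2,"dy":-0.3,"dz":0.8,"rx":0,"ry":0.143,"rz":-0.006,"claw":1},
  {"dx":0.2,"dy":-0.3,"dz":1.2,"rx":0,"ry":0.143,"rz":-0.006,"claw":1},
  {"dx":0.2,"dy":-0.3,"dz":1.5,"rx":0,"ry":0.143,"rz":-0.006,"claw":1},
  {"dx":0.2,"dy":-0.3,"dz":1.5,"rx":0,"ry":0.143,"rz":-0.006,"claw":1},
])

```text
time: 8.3
tool_pos: [0.4946, 0.0473, 0.0029]
tool_rot: [-0.0, 0.773, 0.634, -0.001]
contact_force: [0.3, 0.5, 0.4]
gripper_width: 0.001
```

```bash
python3 -c "
from h import *
st();go(-121,-42,1,0)"
```

```text
t 8.3 tray mm [-134.27  -42.49    2.88] F tray [-0.59  0.17  0.36] zaxis [ 0.001 -0.002 -1.   ] yax [-0.001  1.    -0.002] grip 0.001 j [-0.05  0.02  2.07 -0.    1.06  0.14]
cm [-1.327  0.047  0.19 ] rot [-0.0023  0.0014  0.0012]
```

>>> play_rows([
  {"dx":-0.3,"dy":0,"dz":0.12,"rx":-0.002,"ry":0.001,"rz":0,"claw":1},
  {"dx":-0.6,"dy":0,"dz":0.19,"rx":-0.002,"ry":0.001,"rz":0,"claw":1},
  {"dx":-0.9,"dy":0,"dz":0.2,"rx":-0.002,"ry":0.001,"rz":0,"claw":1},
  {"dx":-1.2,"dy":0,"dz":0.2,"rx":-0.002,"ry":0.001,"rz":0,"claw":1},
  {"dx":-1.35,"dy":0,"dz":0.2,"rx":-0.002,"ry":0.001,"rz":0,"claw":1},
])

```text
time: 8.8
tool_pos: [0.4915, 0.0346, 0.0008]
tool_rot: [-0.001, 0.774, 0.634, 0.0]
contact_force: [-1.2, 6.7, 0.9]
gripper_width: -0.0
```

```bash
python3 -c "
from h import *
st()"
```

```text
t 8.8 tray mm [-121.2   -42.98    0.84] F tray [-6.31 -2.49  0.94] zaxis [-0.001 -0.002 -1.   ] yax [ 0.     1.    -0.002] grip -0.0 j [-0.08  0.01  2.08  0.    1.06  0.12]
```

>>> play_rows([
  {"dx":-0.08,"dy":0,"dz":-0.1,"rx":0,"ry":0,"rz":0,"claw":1},
  {"dx":-0.1,"dy":0,"dz":-0.3,"rx":0,"ry":0,"rz":0,"claw":1},
  {"dx":-0.11,"dy":0,"dz":-0.5,"rx":0,"ry":0,"rz":0,"claw":1},
  {"dx":-0.13,"dy":0,"dz":-0.7,"rx":0,"ry":0,"rz":0,"claw":1},
  {"dx":-0.15,"dy":0,"dz":-0.9,"rx":0,"ry":0,"rz":0,"claw":1},
])

```text
time: 9.3
tool_pos: [0.4909, 0.034, 0.0098]
tool_rot: [-0.002, 0.774, 0.634, 0.001]
contact_force: [-1.6, 4.2, 0.1]
gripper_width: 0.005
```

>>> play_rows([
  {"dx":-0.09,"dy":0,"dz":-0.2,"rx":0,"ry":0,"rz":0,"claw":1},
  {"dx":-0.12,"dy":0,"dz":-0.4,"rx":0,"ry":0,"rz":0,"claw":1},
  {"dx":-0.15,"dy":0,"dz":-0.6,"rx":0,"ry":0,"rz":0,"claw":1},
  {"dx":-0.19,"dy":0,"dz":-0.8,"rx":0,"ry":0,"rz":0,"claw":1},
  {"dx":-0.24,"dy":0,"dz":-1.0,"rx":0,"ry":0,"rz":0,"claw":1},
])

```text
time: 9.8
tool_pos: [0.4905, 0.032, 0.0201]
tool_rot: [-0.002, 0.774, 0.633, 0.001]
contact_force: [-0.6, 5.2, 0.4]
gripper_width: 0.0
```

```bash
python3 look.py 9; python3 ov.py 9 21 -51.5 .2 -43 9
python3 -c "
import cv2,numpy as np
a=cv2.imread('pics/s9.png')[200:500,150:550];b=cv2.imread('pics/ov_rs9.png')[200:500,150:550];cv2.imwrite('pics/c9.png',np.hstack([a,b]))"
```

```text
t 9.8 tray mm [-118.47  -43.48   20.09] F tray [-5.01 -1.61  0.4 ] zaxis [-0.005 -0.003 -1.   ] yax [ 0.001  1.    -0.003] grip 0.0 j [-0.09 -0.03  2.07  0.01  1.1   0.11]
```

View pics/c9.png

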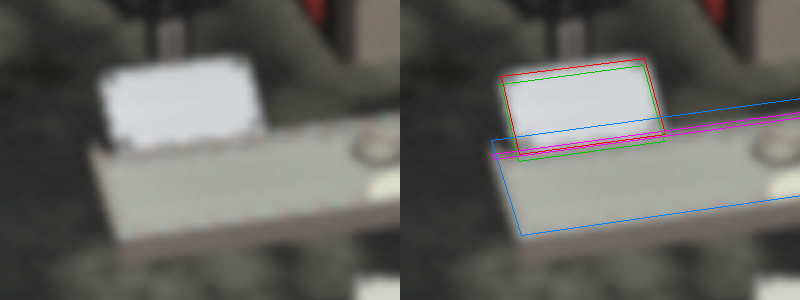

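>>> play_rows([
  {"dx":-0.07,"dy":0,"dz":0.03,"rx":0,"ry":-0.06,"rz":0,"claw":1},
  {"dx":-0.095,"dy":0,"dz":0.09,"rx":0,"ry":-0.12,"rz":0,"claw":1},
  {"dx":-0.12,"dy":0,"dz":0.15,"rx":0,"ry":-0.18,"rz":0,"claw":1},
  {"dx":-0.155,"dy":0,"dz":0.22,"rx":0,"ry":-0.24,"rz":0,"claw":1},
  {"dx":-0.19,"dy":0,"dz":0.28,"rx":0,"ry":-0.3,"rz":0,"claw":1},
])

```text
time: 10.4
tool_pos: [0.4903, 0.0303, 0.0176]
tool_rot: [0.093, 0.765, 0.626, -0.115]
contact_force: [-1.3, 4.0, 0.4]
gripper_width: 0.001
```

```bash
python3 look.py 10; python3 ov.py 10 21 -51.5 .2 -41.5 10
python3 -c "
import cv2,numpy as np
a=cv2.imread('pics/s10.png')[200:500,150:550];b=cv2.imread('pics/ov_rs10.png')[200:500,150:550];cv2.imwrite('pics/c10.png',np.hstack([a,b]))"
```

```text
t 10.4 tray mm [-116.76  -43.33   17.64] F tray [-3.71 -2.05  0.41] zaxis [ 0.293 -0.002 -0.956] yax [ 0.001  1.    -0.002] grip 0.001 j [ 0.07  0.06  2.01 -0.31  1.17  0.41]
```

View pics/c10.png

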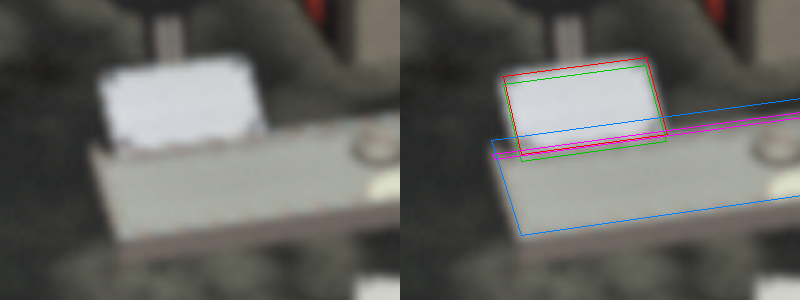

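>>> play_rows([
  {"dx":-0.065,"dy":0,"dz":0.05,"rx":0,"ry":-0.06,"rz":0,"claw":1},
  {"dx":-0.09,"dy":0,"dz":0.11,"rx":0,"ry":-0.12,"rz":0,"claw":1},
  {"dx":-0.115,"dy":0,"dz":0.17,"rx":0,"ry":-0.18,"rz":0,"claw":1},
  {"dx":-0.15,"dy":0,"dz":0.24,"rx":0,"ry":-0.24,"rz":0,"claw":1},
  {"dx":-0.18,"dy":0,"dz":0.3,"rx":0,"ry":-0.3,"rz":0,"claw":1},
])

```text
time: 11.0
tool_pos: [0.4903, 0.0279, 0.0151]
tool_rot: [0.186, 0.739, 0.606, -0.228]
contact_force: [-0.4, 2.2, 0.8]
gripper_width: 0.003
```

```bash
python3 look.py 11; python3 ov.py 11 21 -51.5 .2 -41.5 11
python3 -c "
import cv2,numpy as np
a=cv2.imread('pics/s11.png')[200:500,150:550];b=cv2.imread('pics/ov_rs11.png')[200:500,150:550];cv2.imwrite('pics/c11.png',np.hstack([a,b]))"
```

```text
t 11.0 tray mm [-114.43  -42.87   15.06] F tray [-2.09 -0.78  0.85] zaxis [ 0.562 -0.001 -0.827] yax [-0.001  1.    -0.002] grip 0.003 j [ 0.2   0.2   1.94 -0.57  1.31  0.63]
```

View pics/c11.png

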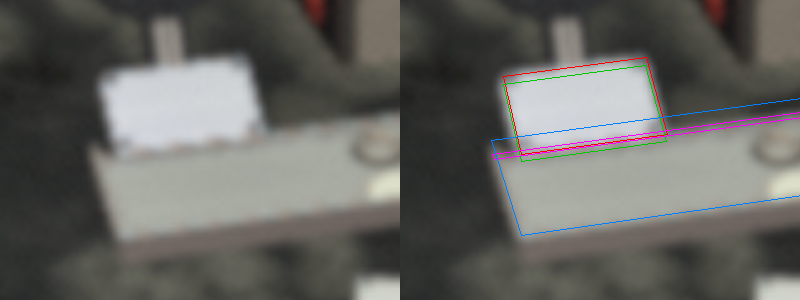

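>>> play_rows([
  {"dx":0.02,"dy":0,"dz":-0.07,"rx":0,"ry":0,"rz":0,"claw":1},
  {"dx":-0.1,"dy":0,"dz":-0.23,"rx":0,"ry":0,"rz":0,"claw":1},
  {"dx":-0.25,"dy":0,"dz":-0.37,"rx":0,"ry":0,"rz":0,"claw":1},
  {"dx":-0.4,"dy":0,"dz":-0.49,"rx":0,"ry":0,"rz":0,"claw":1},
  {"dx":-0.45,"dy":0,"dz":-0.52,"rx":0,"ry":0,"rz":0,"claw":1},
])

```text
time: 11.6
tool_pos: [0.4902, 0.0274, 0.0215]
tool_rot: [0.185, 0.738, 0.607, -0.227]
contact_force: [0.9, 0.7, -0.4]
gripper_width: -0.003
```

```bash
python3 look.py 12; python3 ov.py 12 30 -53.7 0 -41.5 12
python3 -c "
import cv2,numpy as np
a=cv2.imread('pics/s12.png')[200:500,150:550];b=cv2.imread('pics/ov_rs12.png')[200:500,150:550];cv2.imwrite('pics/c12.png',np.hstack([a,b]))"
```

```text
t 11.6 tray mm [-113.89  -42.83   21.53] F tray [-0.88  0.71 -0.41] zaxis [ 0.561 -0.    -0.828] yax [-0.003  1.    -0.002] grip -0.003 j [ 0.2   0.19  1.94 -0.56  1.31  0.62]
```

View pics/c12.png

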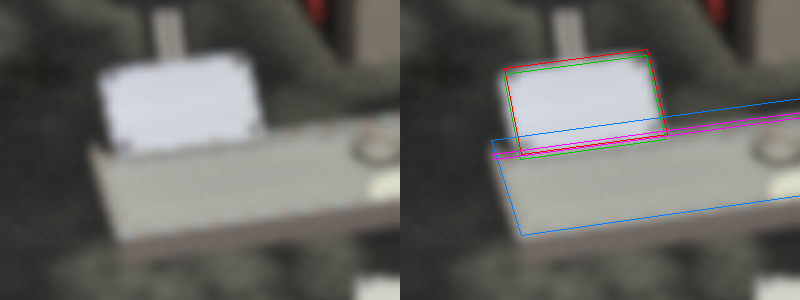

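```bash
cat > th.py <<'E'
import sys
from ov import *
from scipy.optimize import minimize_scalar, minimize
# fit theta (and y) using upper+side parts of cover silhouette in scene image; xp,zp from contact model
def model(th,hang=0):
    c,s=np.cos(th),np.sin(th)
    if hang:
        w=2.5+2.5*th; return -47.5-2.5*c-w*s, 6.5+2.5*s-w*c
    zp=max(0,4*c-10*s); zc=zp+8*c
    # plain-far corner / face vs lip
    if zc<=6.5: xp=-50-8*s
    elif zc<9: xp=-47.5-np.sqrt(6.25-(zc-6.5)**2)-8*s
    else: xp=-50-2*s
    xp=min(xp, -47.5-(2.5+0)*1/c*1.0+ (6.5-zp)*np.tan(th)*-1 if th<0.45 else xp)
    return xp,zp
def cost(p,img,box,hang):
    th,y=p; f=body(th,*model(th,hang),y)
    x0,y0,w,h=box; S=6
    im=np.zeros((h*S,w*S),np.float32)
    faces=[[(-30,-46,4),(30,-46,4),(30,46,4),(-30,46,4)],[(-30,-46,4),(-30,-46,-4),(30,-46,-4),(30,-46,4)],[(-30,-46,4),(-30,46,4),(-30,46,-4),(-30,-46,-4)]]
    for F in faces:
        q=((proj('scene',np.array([f(*v) for v in F]))-[x0,y0]+.5)*S-.5)
        cv2.fillConvexPoly(im,np.round(q*16).astype(np.int32),1.,shift=4)
    m=cv2.GaussianBlur(cv2.resize(im,(w,h),interpolation=cv2.INTER_AREA),(0,0),.8)
    g=img[y0:y0+h,x0:x0+w].astype(np.float32).mean(2)
    # mask: above lip line only, exclude finger zone
    uv=proj('scene',np.array([t2w(np.array((-50,-105,16))/1e3),t2w(np.array((-50,105,16))/1e3)]))
    X,Y=np.meshgrid(np.arange(w)+x0,np.arange(h)+y0); line=uv[0,1]+(X-uv[0,0])*(uv[1,1]-uv[0,1])/(uv[1,0]-uv[0,0])
    s_,p_,R_=tool(); fu=proj('scene',p_[None])[0]
    M=(Y<line-1)&~((abs(X-fu[0])<6)&(Y<fu[1]+6))
    A=np.c_[m[M],np.ones(M.sum())]; sol=np.linalg.lstsq(A,g[M],rcond=None)[0]
    return np.abs(A@sol-g[M]).mean()
def fit(n,t0,y0=-42,box=(208,140,52,45)):
    img=cv2.imread(f'pics/rs{n}.png')
    for hang in (0,1):
        best=min((minimize(cost,[np.radians(t),y0],args=(img,box,hang),method='Nelder-Mead',options=dict(initial_simplex=[[np.radians(t),y0],[np.radians(t+4),y0],[np.radians(t),y0+3]])) for t in (t0-8,t0,t0+8)),key=lambda r:r.fun)
        th,y=best.x; xp,zp=model(th,hang); f=body(th,xp,zp,y); ns=w2t(f(-30,0,-4))*1e3
        print('hang',hang,'theta',np.degrees(th).round(1),'y',y.round(1),'cost',round(best.fun,2),'near-seal',ns.round(1))
if __name__=='__main__': fit(sys.argv[1],float(sys.argv[2]))
E
for a in "9 20" "11 20" "12 27"; do python3 th.py $a; done
```

```text
hang 0 theta 21.1 y -42.6 cost 9.5 near-seal [-108.6  -42.6   21.7]
hang 1 theta 17.1 y -43.1 cost 9.5 near-seal [-108.2  -43.1   21.8]
hang 0 theta 24.5 y -43.1 cost 9.31 near-seal [-107.8  -43.1   24.9]
hang 1 theta 19.9 y -43.6 cost 9.32 near-seal [-107.4  -43.6   24.6]Traceback (most recent call last):
  File "th.py", line 39, in <module>
    if __name__=='__main__': fit(sys.argv[1],float(sys.argv[2]))
                             ~~~^^^^^^^^^^^^^^^^^^^^^^^^^^^^^^^^
  File "th.py", line 36, in fit
    best=min((minimize(cost,[np.radians(t),y0],args=(img,box,hang),method='Nelder-Mead',options=dict(initial_simplex=[[np.radians(t),y0],[np.radians(t+4),y0],[np.radians(t),y0+3]])) for t in (t0-8,t0,t0+8)),key=lambda r:r.fun)
  File "th.py", line 36, in <genexpr>
    best=min((minimize(cost,[np.radians(t),y0],args=(img,box,hang),method='Nelder-Mead',options=dict(initial_simplex=[[np.radians(t),y0],[np.radians(t+4),y0],[np.radians(t),y0+3]])) for t in (t0-8,t0,t0+8)),key=lambda r:r.fun)
              ~~~~~~~~^^^^^^^^^^^^^^^^^^^^^^^^^^^^^^^^^^^^^^^^^^^^^^^^^^^^^^^^^^^^^^^^^^^^^^^^^^^^^^^^^^^^^^^^^^^^^^^^^^^^^^^^^^^^^^^^^^^^^^^^^^^^^^^^^^^^^^^^^^^^^^^^^^^^^^^^^^^^^^^
    res = _minimize_neldermead(fun, x0, args, callback, bounds=bounds,
                               **options)
    fsim[j] = func(sim[j])
              ~~~~^^^^^^^^
    fx = function(np.copy(x), *(wrapper_args + args))
  File "th.py", line 29, in cost
    s_,p_,R_=tool(); fu=proj('scene',p_[None])[0]
                        ~~~~^^^^^^^^^^^^^^^^^^
  File "h.py", line 6, in proj
    p,R,t=cam(n); c=np.atleast_2d(P)@R.T+t; s=c[:,:2]/c[:,2:]; r2=(s**2).sum(1,keepdims=True)
          ~~~^^^
  File "h.py", line 4, in cam
    p=camera_params(n); R=cv2.Rodrigues(p['rvec'])[0]; return p,R,p['tvec']
ValueError: time passes only in moves, steps and waits
```

```bash
python3 - <<'E'
s=open('h.py').read()
s=s.replace("def cam(n):\n    p=camera_params(n);","import os,pickle\n_C={}\ndef cam(n):\n    if n not in _C:\n        fn=f'cam_{n}.pkl'\n        if not os.path.exists(fn): pickle.dump(camera_params(n),open(fn,'wb'))\n        _C[n]=pickle.load(open(fn,'rb'))\n    p=_C[n];")
open('h.py','w').write(s)
s=open('th.py').read().replace("s_,p_,R_=tool(); fu=","global _P\n    if '_P' not in globals(): _P=tool()[1]\n    fu=").replace("_P if","_P if").replace("proj('scene',p_[None])","proj('scene',_P[None])")
open('th.py','w').write(s)
E
python3 - <<'E'
from h import *
cam('scene');cam('top')
st()
E
python3 th.py 12 27
```

```text
t 11.7 tray mm [-113.97  -42.92   21.26] F tray [-1.06  0.56 -0.61] zaxis [ 0.561 -0.    -0.828] yax [-0.003  1.    -0.003] grip -0.001 j [ 0.2   0.19  1.94 -0.56  1.31  0.63]
hang 0 theta 24.5 y -43.1 cost 9.31 near-seal [-107.8  -43.1   24.9]
hang 1 theta 19.9 y -43.6 cost 9.32 near-seal [-107.4  -43.6   24.6]
```

```bash
python3 th.py 11 22;python3 th.py 10 22; python3 th.py 9 22; python3 th.py 8 5
```

```text
hang 0 theta 20.8 y -43.1 cost 8.81 near-seal [-108.7  -43.1   21.5]
hang 1 theta 16.5 y -43.4 cost 8.84 near-seal [-108.3  -43.4   21.2]
hang 0 theta 21.0 y -42.8 cost 9.41 near-seal [-108.6  -42.8   21.7]
hang 1 theta 16.6 y -43.2 cost 9.39 near-seal [-108.3  -43.2   21.3]
hang 0 theta 21.1 y -42.6 cost 9.5 near-seal [-108.6  -42.6   21.7]
hang 1 theta 16.8 y -43.1 cost 9.5 near-seal [-108.3  -43.1   21.5]
hang 0 theta 0.4 y -42.9 cost 10.0 near-seal [-110.   -42.9    4.3]
hang 1 theta 0.1 y -42.9 cost 10.0 near-seal [-110.   -42.9    4.1]
```

```bash
python3 th.py 4 10;python3 th.py 5 22; python3 th.py 6 35; python3 th.py 7 5; python3 -c "
from h import *
st()"
```

```text
hang 0 theta 8.9 y -44.5 cost 9.52 near-seal [-109.9  -44.5   11.7]
hang 1 theta 7.3 y -44.7 cost 9.51 near-seal [-109.9  -44.7   11.6]
hang 0 theta 21.7 y -44.1 cost 9.88 near-seal [-108.5  -44.1   22.2]
hang 1 theta 17.0 y -44.5 cost 9.88 near-seal [-108.2  -44.5   21.7]
hang 0 theta 34.2 y -43.9 cost 10.41 near-seal [-104.1  -43.9   33.7]
hang 1 theta 28.1 y -43.9 cost 10.39 near-seal [-104.4  -43.9   32.7]
hang 0 theta 0.3 y -42.9 cost 9.58 near-seal [-110.   -42.9    4.3]
hang 1 theta 0.0 y -42.9 cost 9.58 near-seal [-110.   -42.9    4. ]
t 11.7 tray mm [-113.97  -42.92   21.26] F tray [-1.06  0.56 -0.61] zaxis [ 0.561 -0.    -0.828] yax [-0.003  1.    -0.003] grip -0.001 j [ 0.2   0.19  1.94 -0.56  1.31  0.63]
```

```bash
python3 -c "
from h import *
go(-140,-43,24,-.6);go(-136,-43,8,0)"
```

```text
cm [ 2.001e+00 -1.000e-03 -1.687e+00] rot [-0.0003 -0.0043  0.0039]
cm [ 2.568e+00  2.000e-03 -1.380e-01] rot [-0.0015  0.5957  0.0037]
```

>>> play_rows([
  {"dx":2,"dy":0,"dz":-1.7,"rx":0,"ry":0.1,"rz":0,"claw":1},
  {"dx":2.5,"dy":0,"dz":-1.2,"rx":0,"ry":0.25,"rz":0.003,"claw":1},
  {"dx":2.5,"dy":0,"dz":-0.7,"rx":0,"ry":0.4,"rz":0.003,"claw":1},
  {"dx":2.57,"dy":0,"dz":-0.3,"rx":0,"ry":0.55,"rz":0.003,"claw":1},
  {"dx":2.57,"dy":0,"dz":-0.14,"rx":0,"ry":0.596,"rz":0.003,"claw":1},
])

```text
time: 12.2
tool_pos: [0.4942, 0.0475, 0.0085]
tool_rot: [-0.001, 0.774, 0.633, 0.001]
contact_force: [-0.1, -0.4, 0.3]
gripper_width: -0.001
```

```bash
python3 look.py 13; python3 th.py 13 3; python3 -c "
from h import *
go(-125,-43,.5,0)"
```

```text
t 12.2 tray mm [-134.43  -42.83    8.48] F tray [ 0.38 -0.01  0.32] zaxis [-0.003 -0.    -1.   ] yax [ 0.002  1.    -0.   ] grip -0.001 j [-0.06  0.    2.07  0.    1.07  0.14]
hang 0 theta 1.2 y -43.4 cost 9.07 near-seal [-110.   -43.4    5.1]
hang 1 theta 1.3 y -43.4 cost 9.06 near-seal [-110.   -43.4    5.4]
cm [-0.935  0.028  0.748] rot [-0.0021  0.0002 -0.0027]
```

>>> play_rows([
  {"dx":-0.1,"dy":0,"dz":0.4,"rx":0,"ry":0,"rz":0,"claw":1},
  {"dx":-0.3,"dy":0,"dz":0.76,"rx":0,"ry":0,"rz":0,"claw":1},
  {"dx":-0.6,"dy":0,"dz":0.78,"rx":0,"ry":0,"rz":0,"claw":1},
  {"dx":-0.95,"dy":0,"dz":0.78,"rx":0,"ry":0,"rz":0,"claw":1},
  {"dx":-1.25,"dy":0,"dz":0.78,"rx":0,"ry":0,"rz":0,"claw":1},
])

```text
time: 12.8
tool_pos: [0.4913, 0.0356, 0.0001]
tool_rot: [-0.001, 0.774, 0.633, -0.001]
contact_force: [0.6, 1.2, 1.2]
gripper_width: 0.001
```

```bash
python3 -c "
from h import *
st()"
```

```text
t 12.8 tray mm [-1.222e+02 -4.334e+01  5.000e-02] F tray [-1.31  0.35  1.24] zaxis [ 0.    -0.002 -1.   ] yax [ 0.002  1.    -0.002] grip 0.001 j [-0.08  0.01  2.08  0.    1.06  0.12]
```

>>> play_rows([
  {"dx":-0.22,"dy":0,"dz":-0.02,"rx":0,"ry":0,"rz":0,"claw":1},
  {"dx":-0.25,"dy":0,"dz":-0.3,"rx":0,"ry":0,"rz":0,"claw":1},
  {"dx":-0.31,"dy":0,"dz":-0.7,"rx":0,"ry":0,"rz":0,"claw":1},
  {"dx":-0.37,"dy":0,"dz":-1.1,"rx":0,"ry":0,"rz":0,"claw":1},
  {"dx":-0.44,"dy":0,"dz":-1.5,"rx":0,"ry":0,"rz":0,"claw":1},
])

```text
time: 13.3
tool_pos: [0.4908, 0.0328, 0.0153]
tool_rot: [-0.002, 0.774, 0.633, 0.001]
contact_force: [1.8, 7.2, 1.6]
gripper_width: -0.0
```

```bash
python3 look.py 14; python3 th.py 14 16
```

```text
t 13.3 tray mm [-119.35  -43.29   15.33] F tray [-7.42  0.37  1.64] zaxis [-0.004 -0.002 -1.   ] yax [ 0.002  1.    -0.002] grip -0.0 j [-0.09 -0.02  2.08  0.    1.09  0.11]
hang 0 theta 16.4 y -42.9 cost 9.35 near-seal [-109.3  -42.9   17.9]
hang 1 theta 13.2 y -43.1 cost 9.34 near-seal [-109.   -43.1   17.8]
```

>>> play_rows([
  {"dx":-0.15,"dy":0,"dz":-0.35,"rx":0,"ry":0,"rz":0,"claw":1},
  {"dx":-0.24,"dy":0,"dz":-0.7,"rx":0,"ry":0,"rz":0,"claw":1},
  {"dx":-0.27,"dy":0,"dz":-0.62,"rx":0,"ry":-0.08,"rz":0,"claw":1},
  {"dx":-0.3,"dy":0,"dz":-0.53,"rx":0,"ry":-0.16,"rz":0,"claw":1},
  {"dx":-0.34,"dy":0,"dz":-0.45,"rx":0,"ry":-0.24,"rz":0,"claw":1},
])

```text
time: 13.9
tool_pos: [0.4903, 0.0295, 0.0206]
tool_rot: [0.075, 0.769, 0.628, -0.093]
contact_force: [-0.5, 2.9, 0.4]
gripper_width: -0.004
```

```bash
python3 look.py 15; python3 th.py 15 22
```

```text
t 13.9 tray mm [-115.98  -43.11   20.55] F tray [-2.72 -1.01  0.41] zaxis [ 0.237 -0.002 -0.972] yax [ 0.003  1.    -0.001] grip -0.004 j [ 0.04  0.03  2.03 -0.25  1.15  0.35]
hang 0 theta 22.8 y -43.0 cost 9.6 near-seal [-108.3  -43.    23.3]
hang 1 theta 19.0 y -43.2 cost 9.59 near-seal [-107.7  -43.2   23.7]
```

>>> play_rows([
  {"dx":-0.09,"dy":0,"dz":0.05,"rx":0,"ry":0,"rz":0,"claw":1},
  {"dx":-0.18,"dy":0,"dz":0.1,"rx":0,"ry":0,"rz":0,"claw":1},
  {"dx":-0.27,"dy":0,"dz":0.15,"rx":0,"ry":0,"rz":0,"claw":1},
])

```text
time: 14.3
tool_pos: [0.4902, 0.0297, 0.0193]
tool_rot: [0.072, 0.769, 0.629, -0.089]
contact_force: [0.8, 17.3, 4.4]
gripper_width: -0.001
```

```bash
python3 look.py 16; python3 th.py 16 22
```

```text
t 14.3 tray mm [-116.15  -43.32   19.33] F tray [-17.17  -2.59   4.38] zaxis [ 0.228 -0.002 -0.974] yax [ 0.002  1.    -0.002] grip -0.001 j [ 0.04  0.03  2.03 -0.25  1.15  0.34]
hang 0 theta 22.9 y -43.1 cost 9.41 near-seal [-108.2  -43.1   23.3]
hang 1 theta 18.4 y -43.6 cost 9.41 near-seal [-107.8  -43.6   23.1]
```

>>> play_rows([
  {"dx":-0.13,"dy":0,"dz":0.05,"rx":0,"ry":0,"rz":0,"claw":1},
  {"dx":-0.11,"dy":0,"dz":0.15,"rx":0,"ry":0,"rz":0,"claw":1},
  {"dx":-0.09,"dy":0,"dz":0.28,"rx":0,"ry":0,"rz":0,"claw":1},
])

```text
time: 14.7
tool_pos: [0.4903, 0.0304, 0.0175]
tool_rot: [0.07, 0.77, 0.628, -0.086]
contact_force: [-1.0, 15.7, 3.8]
gripper_width: -0.003
```

```bash
python3 look.py 17; python3 th.py 17 22
```

```text
t 14.7 tray mm [-116.87  -43.29   17.46] F tray [-15.23  -4.07   3.84] zaxis [ 0.22  -0.002 -0.975] yax [ 0.004  1.    -0.001] grip -0.003 j [ 0.03  0.03  2.03 -0.24  1.14  0.34]
hang 0 theta 20.7 y -43.1 cost 9.5 near-seal [-108.7  -43.1   21.5]
hang 1 theta 16.6 y -43.6 cost 9.49 near-seal [-108.3  -43.6   21.3]
```

```bash
python3 -c "
import cv2,numpy as np
o=[cv2.resize(cv2.imread(f'pics/rs{k}.png')[145:188,198:262],None,fx=6,fy=6,interpolation=cv2.INTER_CUBIC) for k in (3,6,14,17)]
cv2.imwrite('pics/m17.png',np.vstack([np.hstack(o[:2]),np.hstack(o[2:])]))"
```

```text
(no output)
```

View pics/m17.png

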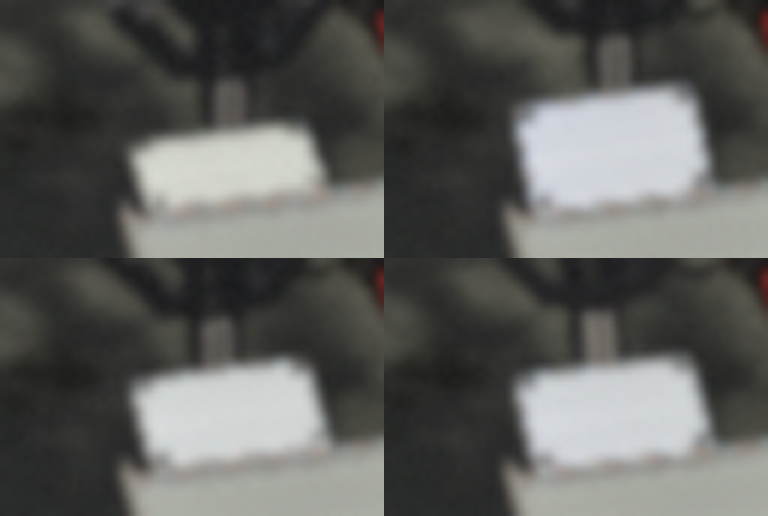

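>>> play_rows([
  {"dx":-0.1,"dy":0,"dz":0.07,"rx":0,"ry":-0.076,"rz":0,"claw":1},
  {"dx":-0.12,"dy":0,"dz":0.15,"rx":0,"ry":-0.152,"rz":0,"claw":1},
  {"dx":-0.14,"dy":0,"dz":0.22,"rx":0,"ry":-0.228,"rz":0,"claw":1},
  {"dx":-0.17,"dy":0,"dz":0.29,"rx":0,"ry":-0.304,"rz":0,"claw":1},
  {"dx":-0.21,"dy":0,"dz":0.36,"rx":0,"ry":-0.38,"rz":0,"claw":1},
])

```text
time: 15.3
tool_pos: [0.49, 0.0275, 0.0146]
tool_rot: [0.187, 0.74, 0.603, -0.23]
contact_force: [-0.7, 3.2, 0.7]
gripper_width: -0.001
```

```bash
python3 look.py 18; python3 th.py 18 22
```

```text
t 15.3 tray mm [-113.98  -43.11   14.6 ] F tray [-2.96 -1.3   0.7 ] zaxis [ 0.567 -0.003 -0.824] yax [ 0.005  1.    -0.001] grip -0.001 j [ 0.2   0.21  1.94 -0.57  1.31  0.64]
hang 0 theta 20.8 y -43.6 cost 8.93 near-seal [-108.7  -43.6   21.5]
hang 1 theta 16.6 y -44.0 cost 8.92 near-seal [-108.3  -44.    21.2]
```

>>> play_rows([
  {"dx":-0.22,"dy":0,"dz":-0.09,"rx":0,"ry":0,"rz":0,"claw":1},
  {"dx":-0.39,"dy":0,"dz":-0.24,"rx":0,"ry":0,"rz":0,"claw":1},
  {"dx":-0.56,"dy":0,"dz":-0.38,"rx":0,"ry":0,"rz":0,"claw":1},
  {"dx":-0.74,"dy":0,"dz":-0.52,"rx":0,"ry":0,"rz":0,"claw":1},
  {"dx":-0.92,"dy":0,"dz":-0.64,"rx":0,"ry":0,"rz":0,"claw":1},
])

```text
time: 15.9
tool_pos: [0.4886, 0.0234, 0.0241]
tool_rot: [0.187, 0.74, 0.604, -0.231]
contact_force: [0.4, 0.2, -0.2]
gripper_width: 0.004
```

```bash
python3 look.py 19; python3 th.py 19 32
```

```text
t 15.9 tray mm [-109.67  -43.67   24.13] F tray [-0.32  0.39 -0.19] zaxis [ 0.567 -0.004 -0.824] yax [ 0.004  1.    -0.003] grip 0.004 j [ 0.19  0.18  1.94 -0.57  1.32  0.63]
hang 0 theta 31.5 y -43.8 cost 9.43 near-seal [-105.3  -43.8   31.4]
hang 1 theta 26.9 y -44.4 cost 9.45 near-seal [-104.9  -44.4   31.5]
```

>>> play_rows([
  {"dx":-0.1,"dy":0,"dz":0.03,"rx":0,"ry":0,"rz":0,"claw":1},
  {"dx":-0.2,"dy":0,"dz":0.06,"rx":0,"ry":0,"rz":0,"claw":1},
  {"dx":-0.3,"dy":0,"dz":0.09,"rx":0,"ry":0,"rz":0,"claw":1},
  {"dx":-0.44,"dy":0,"dz":0.06,"rx":0,"ry":0,"rz":0,"claw":1},
])

```text
time: 16.4
tool_pos: [0.488, 0.0198, 0.0261]
tool_rot: [0.187, 0.739, 0.604, -0.231]
contact_force: [0.3, 0.6, -0.1]
gripper_width: 0.001
```

```bash
python3 look.py 20; python3 th.py 20 35
```

```text
t 16.4 tray mm [-106.01  -43.53   26.13] F tray [-0.61  0.17 -0.14] zaxis [ 0.567 -0.004 -0.824] yax [ 0.003  1.    -0.003] grip 0.001 j [ 0.19  0.18  1.95 -0.57  1.32  0.62]
hang 0 theta 35.6 y -43.8 cost 9.27 near-seal [-103.4  -43.8   34.9]
hang 1 theta 29.3 y -44.0 cost 9.26 near-seal [-103.9  -44.    33.8]
```

>>> play_rows([
  {"dx":-0.23,"dy":0,"dz":-0.15,"rx":0,"ry":0.05,"rz":0,"claw":1},
  {"dx":-0.47,"dy":0,"dz":-0.28,"rx":0,"ry":0.1,"rz":0,"claw":1},
  {"dx":-0.72,"dy":0,"dz":-0.4,"rx":0,"ry":0.15,"rz":0,"claw":1},
  {"dx":-0.97,"dy":0,"dz":-0.5,"rx":0,"ry":0.2,"rz":0,"claw":1},
])

```text
time: 16.9
tool_pos: [0.4867, 0.0145, 0.0358]
tool_rot: [0.125, 0.759, 0.62, -0.155]
contact_force: [-0.1, 0.6, -0.3]
gripper_width: -0.004
```

```bash
python3 look.py 21; python3 th.py 21 46
```

```text
t 16.9 tray mm [-100.6   -43.76   35.84] F tray [-0.58 -0.17 -0.3 ] zaxis [ 0.39  -0.004 -0.921] yax [ 0.003  1.    -0.003] grip -0.004 j [ 0.09  0.06  2.   -0.41  1.23  0.46]
hang 0 theta 42.6 y -43.3 cost 9.88 near-seal [-99.6 -43.3  40.6]
hang 1 theta 34.1 y -43.5 cost 9.93 near-seal [-101.5  -43.5   38.2]
```

View pics/s21.png

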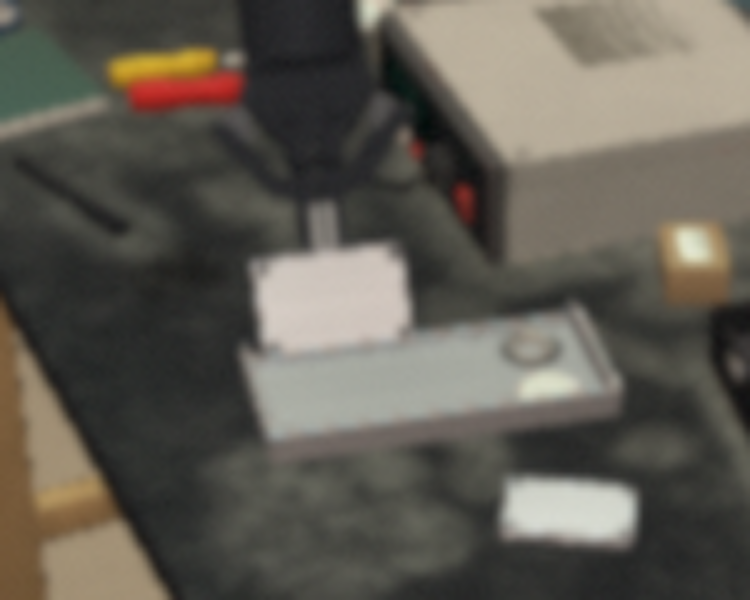

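```bash
python3 ov.py 21 49 -56 0 -43.5 21
```

```text
(no output)
```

View pics/ov_rt21.png

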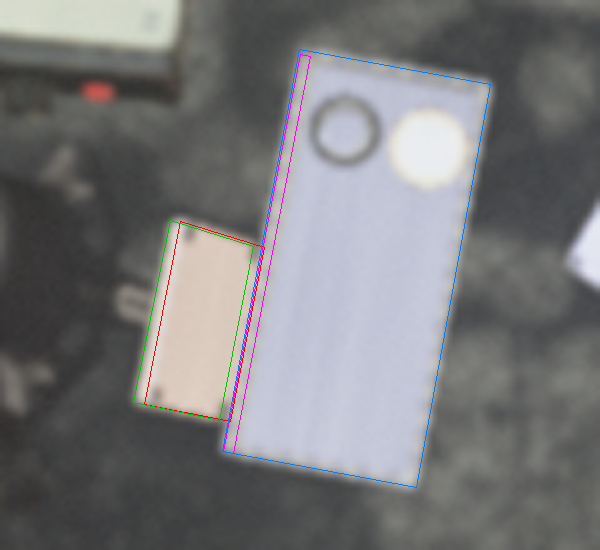

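View pics/ov_rs21.png

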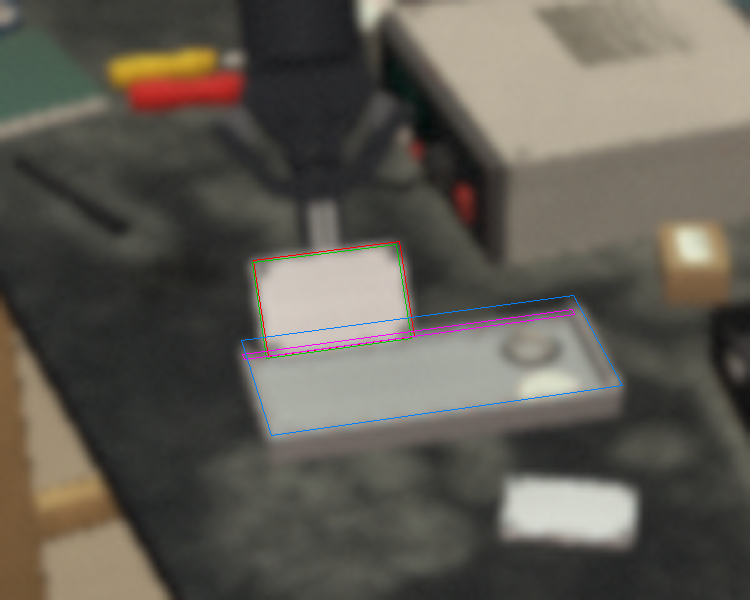

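>>> play_rows([
  {"dx":-0.23,"dy":0,"dz":-0.18,"rx":0,"ry":0.05,"rz":0,"claw":1},
  {"dx":-0.47,"dy":0,"dz":-0.37,"rx":0,"ry":0.1,"rz":0,"claw":1},
  {"dx":-0.72,"dy":0,"dz":-0.53,"rx":0,"ry":0.15,"rz":0,"claw":1},
  {"dx":-0.97,"dy":0,"dz":-0.67,"rx":0,"ry":0.2,"rz":0,"claw":1},
  {"dx":-1.23,"dy":0,"dz":-0.75,"rx":0,"ry":0.25,"rz":0,"claw":1},
])

```text
time: 17.5
tool_pos: [0.4852, 0.0057, 0.0482]
tool_rot: [0.047, 0.773, 0.63, -0.059]
contact_force: [0.1, -1.0, -0.4]
gripper_width: 0.005
```

```bash
python3 look.py 22; python3 ov.py 22 62 -57.1 0 -43.5 22
```

```text
t 17.5 tray mm [-91.6  -43.52  48.18] F tray [ 0.99  0.31 -0.4 ] zaxis [ 0.151 -0.003 -0.989] yax [ 0.005  1.    -0.002] grip 0.005 j [-0.06 -0.06  2.06 -0.16  1.17  0.21]
```

View pics/ov_rt22.png

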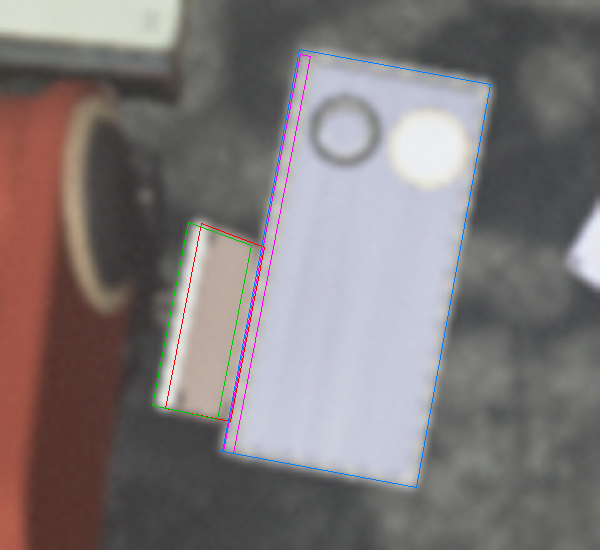

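View pics/ov_rs22.png

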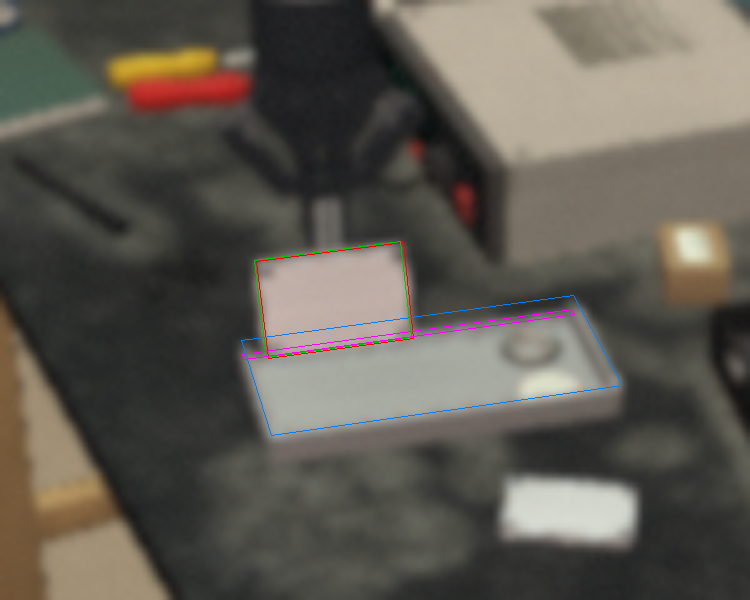

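>>> play_rows([
  {"dx":-0.18,"dy":0,"dz":-0.2,"rx":0,"ry":0.08,"rz":0,"claw":1},
  {"dx":-0.37,"dy":0,"dz":-0.37,"rx":0,"ry":0.15,"rz":0,"claw":1},
  {"dx":-0.62,"dy":0,"dz":-0.42,"rx":0,"ry":0.15,"rz":0,"claw":1},
  {"dx":-0.87,"dy":0,"dz":-0.46,"rx":0,"ry":0.15,"rz":0,"claw":1},
  {"dx":-1.2,"dy":0,"dz":-0.48,"rx":0,"ry":0.15,"rz":0,"claw":1},
])

```text
time: 18.1
tool_pos: [0.4829, -0.0058, 0.0549]
tool_rot: [0.001, 0.775, 0.631, -0.002]
contact_force: [-0.3, 0.5, 0.6]
gripper_width: -0.001
```

```bash
python3 look.py 23; python3 ov.py 23 77 -57.8 0 -43.5 23
```

```text
t 18.1 tray mm [-79.88 -43.42  54.94] F tray [-0.4  -0.37  0.59] zaxis [ 0.005 -0.002 -1.   ] yax [ 0.006  1.    -0.002] grip -0.001 j [-0.16 -0.11  2.08 -0.    1.17  0.04]
```

View pics/ov_rt23.png

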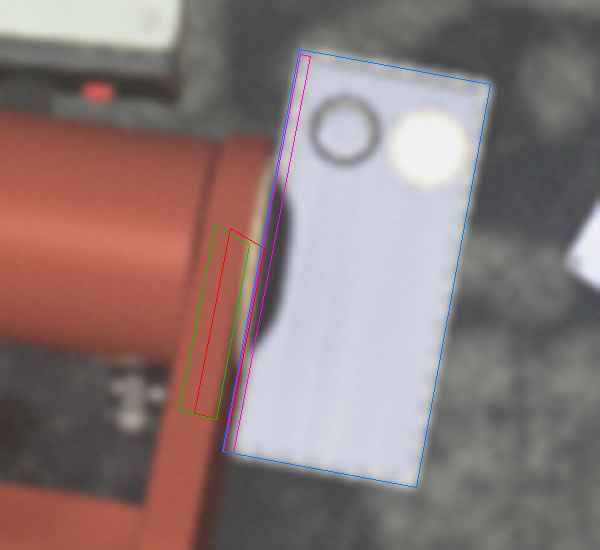

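View pics/ov_rs23.png

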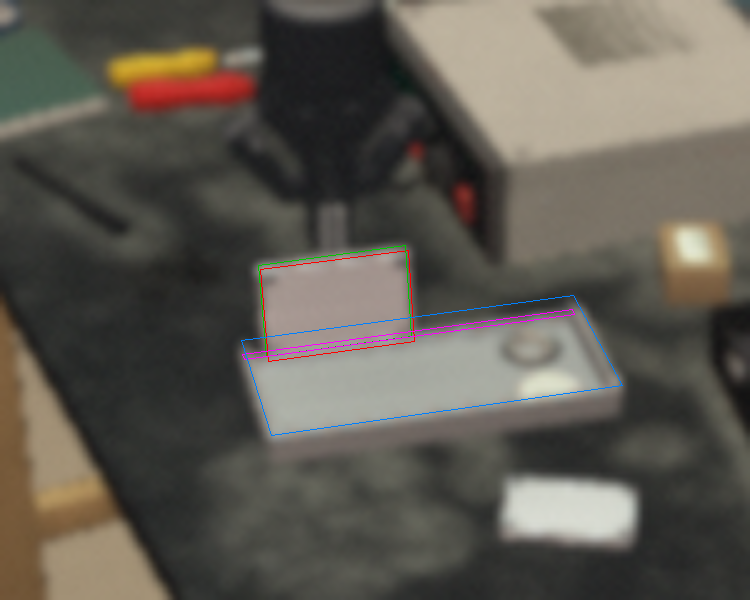

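>>> play_rows([
  {"dx":-0.45,"dy":0,"dz":-0.07,"rx":0,"ry":0,"rz":0,"claw":1},
  {"dx":-0.85,"dy":0,"dz":-0.12,"rx":0,"ry":0,"rz":0,"claw":1},
  {"dx":-1.2,"dy":0,"dz":-0.15,"rx":0,"ry":0,"rz":0,"claw":1},
  {"dx":-1.55,"dy":0,"dz":-0.17,"rx":0,"ry":0,"rz":0,"claw":1},
  {"dx":-1.9,"dy":0,"dz":-0.18,"rx":0,"ry":0,"rz":0,"claw":1},
])

```text
time: 18.7
tool_pos: [0.479, -0.025, 0.0569]
tool_rot: [0.001, 0.776, 0.631, -0.002]
contact_force: [0.2, 0.0, -0.7]
gripper_width: -0.007
```

```bash
python3 look.py 24
```

```text
t 18.7 tray mm [-60.31 -43.52  56.86] F tray [-0.04  0.2  -0.66] zaxis [ 0.004 -0.002 -1.   ] yax [ 0.007  1.    -0.002] grip -0.007 j [-0.2  -0.12  2.09 -0.    1.17  0.  ]
```

View pics/s24.png

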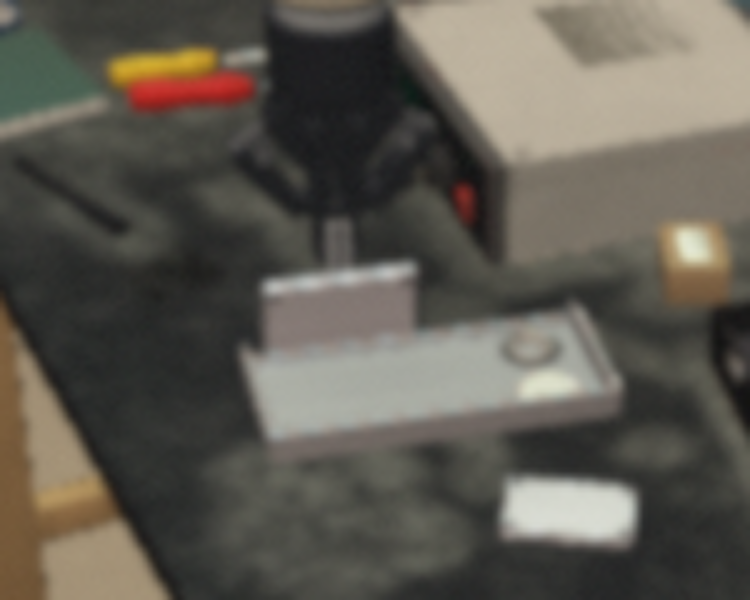

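>>> play_rows([
  {"dx":-0.25,"dy":0,"dz":0,"rx":0,"ry":0,"rz":0,"claw":1},
  {"dx":-0.5,"dy":0,"dz":0,"rx":0,"ry":0,"rz":0,"claw":1},
  {"dx":-0.7,"dy":0,"dz":-0.02,"rx":0,"ry":0,"rz":0,"claw":1},
  {"dx":-0.7,"dy":0,"dz":-0.02,"rx":0,"ry":0,"rz":0,"claw":1},
  {"dx":-0.7,"dy":0,"dz":-0.02,"rx":0,"ry":0,"rz":0,"claw":1},
])

```text
time: 19.3
tool_pos: [0.4776, -0.032, 0.0571]
tool_rot: [0.001, 0.776, 0.631, -0.002]
contact_force: [-0.4, -0.5, -0.4]
gripper_width: 0.001
```

```bash
python3 look.py 25
```

```text
t 19.3 tray mm [-53.21 -43.51  57.13] F tray [ 0.53 -0.29 -0.45] zaxis [ 0.004 -0.002 -1.   ] yax [ 0.007  1.    -0.002] grip 0.001 j [-0.22 -0.12  2.09 -0.    1.17 -0.01]
```

View pics/s25.png

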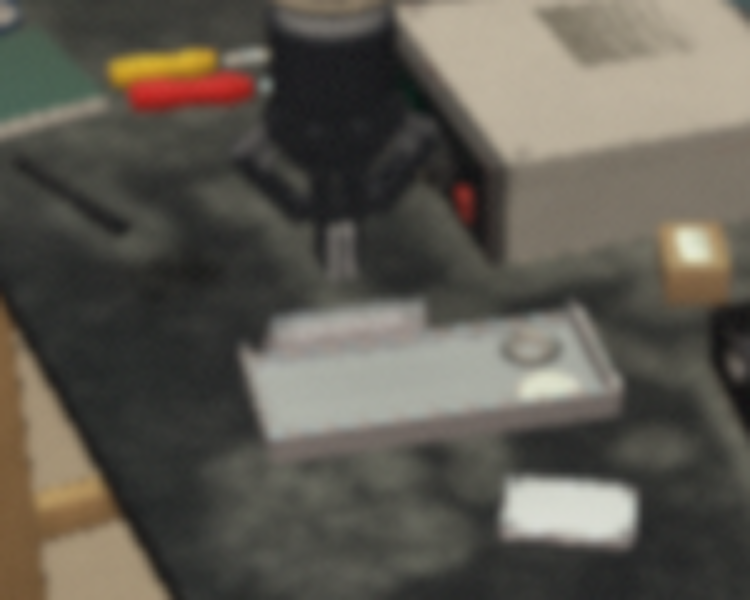

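>>> play_rows([
  {"dx":0,"dy":0,"dz":0,"rx":0,"ry":0,"rz":0,"claw":1},
  {"dx":1,"dy":0,"dz":0,"rx":0,"ry":0,"rz":0,"claw":1},
  {"dx":2.2,"dy":0,"dz":0,"rx":0,"ry":0,"rz":0,"claw":1},
  {"dx":3.4,"dy":0,"dz":0,"rx":0,"ry":0,"rz":0,"claw":1},
  {"dx":4.2,"dy":0,"dz":0,"rx":0,"ry":0,"rz":0,"claw":1},
])

```text
time: 19.9
tool_pos: [0.4863, 0.0107, 0.0569]
tool_rot: [0.001, 0.775, 0.631, -0.002]
contact_force: [-0.3, 0.3, -0.0]
gripper_width: 0.005
```

```bash
python3 look.py 26
```

```text
t 19.9 tray mm [-96.76 -43.34  56.91] F tray [-0.25 -0.38 -0.01] zaxis [ 0.004 -0.002 -1.   ] yax [ 0.006  1.    -0.002] grip 0.005 j [-0.13 -0.1   2.07 -0.    1.17  0.08]
```

View pics/s26.png

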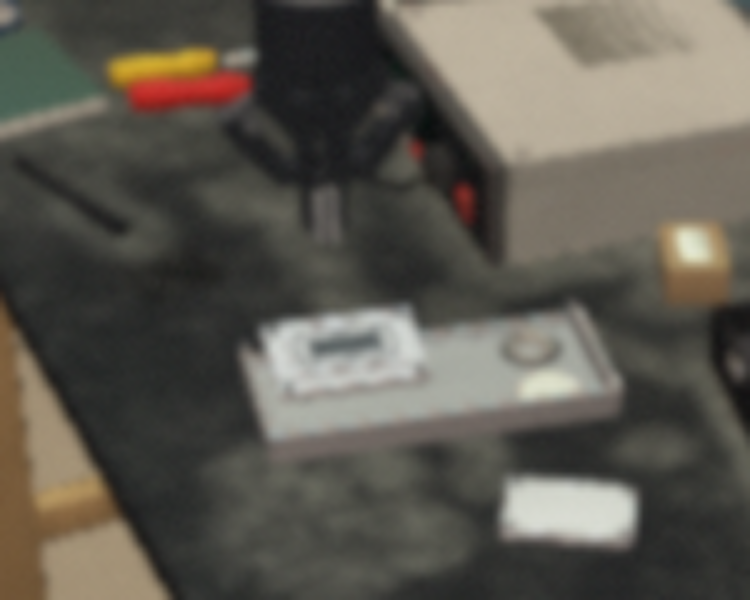

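View pics/t26.png

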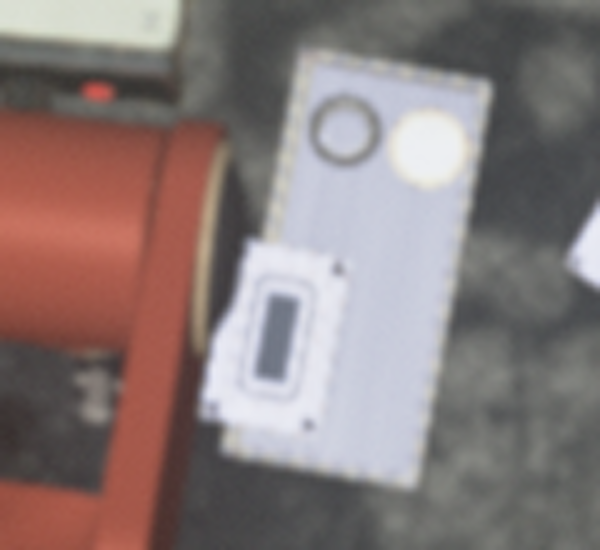

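```bash
python3 - <<'E'
from h import *
z2p=lambda a:(np.array(a,float)+.5)/5-.5+[185,130]
P=z2p([(248,240),(352,258),(312,437),(200,418)])
for uv,z in zip(P,(.017,.010,.010,.017)):
    print((w2t(unproj('top',uv,z)[0])*1e3).round(1))
E
```

```text
[-57.5   3.1  17. ]
[-3.7  4.6 10. ]
[ -6.8 -89.7  10. ]
[-64.2 -90.8  17. ]
```

>>> play_rows([
  {"dx":0,"dy":0,"dz":1.6,"rx":0,"ry":0,"rz":-0.006,"claw":1},
  {"dx":0,"dy":0,"dz":3.2,"rx":0,"ry":0,"rz":-0.006,"claw":1},
  {"dx":0,"dy":0,"dz":4.2,"rx":0,"ry":0,"rz":-0.006,"claw":1},
  {"dx":0,"dy":0,"dz":4.55,"rx":0,"ry":0,"rz":-0.006,"claw":1},
  {"dx":0,"dy":0,"dz":4.55,"rx":0,"ry":0,"rz":-0.006,"claw":1},
])

```text
time: 20.5
tool_pos: [0.4858, 0.0103, 0.0109]
tool_rot: [0.0, 0.773, 0.634, -0.003]
contact_force: [0.4, -0.4, -0.4]
gripper_width: 0.003
```

```bash
python3 look.py 27; python3 -c "
from h import *
go(-72,-43,11.3)"
```

```text
t 20.5 tray mm [-96.31 -43.81  10.91] F tray [ 0.33  0.48 -0.37] zaxis [ 0.005 -0.003 -1.   ] yax [-0.001  1.    -0.003] grip 0.003 j [-0.13 -0.02  2.09 -0.    1.08  0.07]
cm [-2.44  -0.011  0.076] rot [-0.0009  0.0043  0.0011]
```

View pics/s27.png

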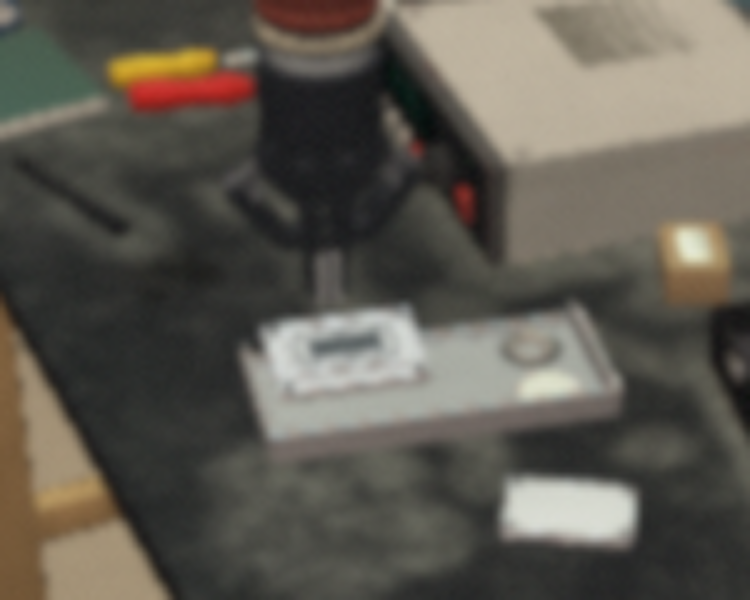

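View pics/t27.png

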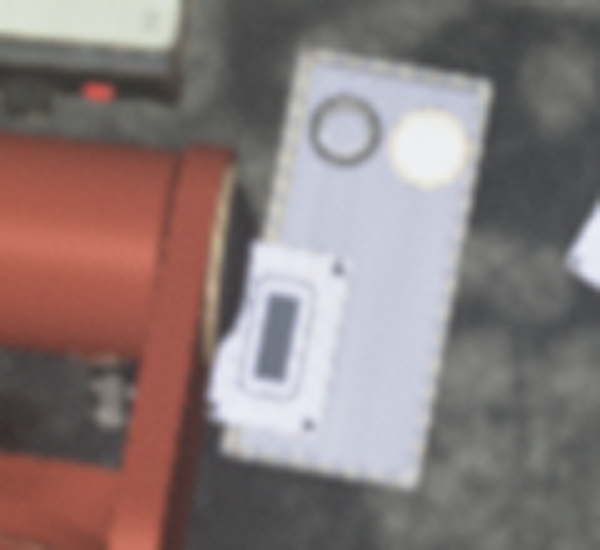

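>>> play_rows([
  {"dx":-0.8,"dy":0,"dz":0,"rx":0,"ry":0.004,"rz":0,"claw":1},
  {"dx":-1.6,"dy":0,"dz":0,"rx":0,"ry":0.004,"rz":0,"claw":1},
  {"dx":-2.2,"dy":0,"dz":0,"rx":0,"ry":0.004,"rz":0,"claw":1},
  {"dx":-2.6,"dy":0,"dz":0,"rx":0,"ry":0.004,"rz":0,"claw":1},
  {"dx":-3.0,"dy":0,"dz":0,"rx":0,"ry":0.004,"rz":0,"claw":1},
])

```text
time: 21.1
tool_pos: [0.4807, -0.0196, 0.0121]
tool_rot: [-0.0, 0.773, 0.634, -0.0]
contact_force: [-0.4, 0.3, 0.1]
gripper_width: -0.001
```

```bash
python3 look.py 28
```

```text
t 21.1 tray mm [-65.9  -42.92  12.1 ] F tray [-0.25 -0.47  0.1 ] zaxis [ 0.    -0.001 -1.   ] yax [-0.     1.    -0.001] grip -0.001 j [-0.2  -0.04  2.1  -0.    1.08  0.  ]
```

View pics/t28.png

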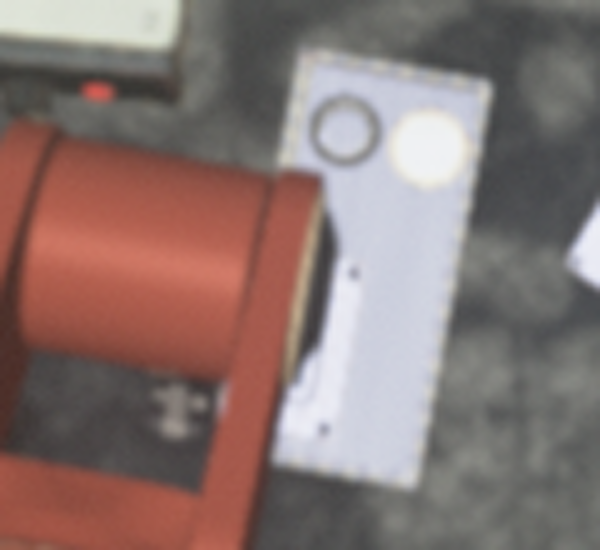

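>>> play_rows([
  {"dx":-0.3,"dy":0,"dz":0.08,"rx":0,"ry":0,"rz":0,"claw":1},
  {"dx":-0.6,"dy":0,"dz":0.1,"rx":0,"ry":0,"rz":0,"claw":1},
  {"dx":-0.9,"dy":0,"dz":0.1,"rx":0,"ry":0,"rz":0,"claw":1},
  {"dx":-1.1,"dy":0,"dz":0.1,"rx":0,"ry":0,"rz":0,"claw":1},
])

```text
time: 21.6
tool_pos: [0.4783, -0.0308, 0.0109]
tool_rot: [-0.0, 0.773, 0.634, -0.001]
contact_force: [-0.3, 0.3, -0.3]
gripper_width: 0.005
```

```bash
python3 look.py 29
```

```text
t 21.6 tray mm [-54.5  -43.07  10.92] F tray [-0.26 -0.4  -0.32] zaxis [ 0.001 -0.001 -1.   ] yax [-0.     1.    -0.001] grip 0.005 j [-0.22 -0.04  2.11 -0.    1.08 -0.02]
```

View pics/s29.png

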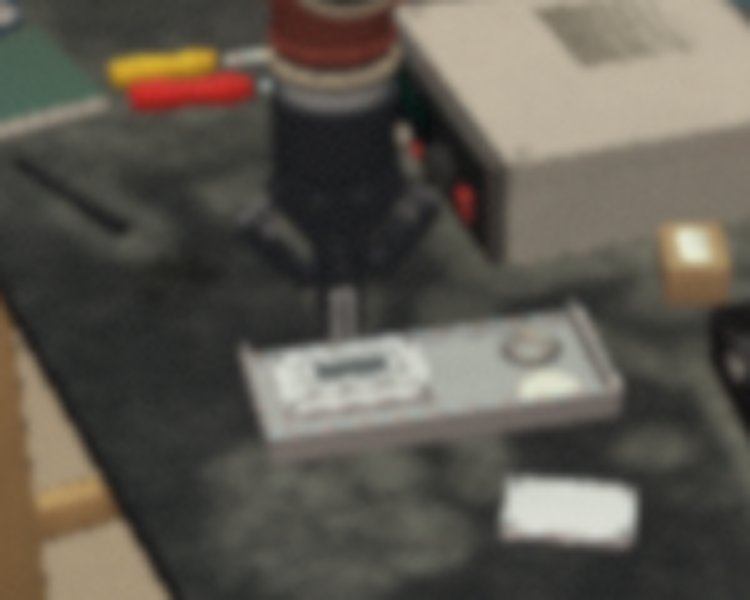

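>>> play_rows([
  {"dx":0.5,"dy":0,"dz":-0.5,"rx":0,"ry":0,"rz":0,"claw":1},
  {"dx":2.5,"dy":0,"dz":-2.5,"rx":0,"ry":0,"rz":0,"claw":1},
  {"dx":6,"dy":0,"dz":-5,"rx":0,"ry":0,"rz":0,"claw":1},
  {"dx":10,"dy":0,"dz":-8,"rx":0,"ry":0,"rz":0,"claw":1},
  {"dx":13,"dy":0,"dz":-10,"rx":0,"ry":0,"rz":0,"claw":1},
])

```text
time: 22.2
tool_pos: [0.5052, 0.0988, 0.1137]
tool_rot: [0.001, 0.773, 0.634, 0.001]
contact_force: [1.2, -0.3, -0.8]
gripper_width: 0.0
```

```bash
python3 look.py 30; cat > fin.py <<'E'
import sys
from fit import *
n=sys.argv[1]
from scipy.optimize import minimize
# flat-in-tray hypothesis: plate top face z=.010; fit outline in top view
img=cv2.imread(f'pics/rt{n}.png')
c=t2w([-.013,-.043,0]); 
r,f=fitpolys(img,'top',lambda q:[rect(q[0],q[1],q[2],.03,.046,.010)],[c[0],c[1],TA,.7],(229,176,27,46),[.003,.003,.05,.3])
p=w2t([r[0],r[1],0])*1e3; print('top: cover in tray mm',p.round(1),'yaw rel',round(r[2]-TA,3),'cost',round(f,2))
for cam_,pre,box in (('scene','rs',(215,160,90,45)),('top','rt',(215,135,90,100))):
    a=cv2.imread(f'pics/{pre}{n}.png'); x0,y0,w,h=box; k=7 if cam_=='scene' else 6
    z=cv2.resize(a[y0:y0+h,x0:x0+w],None,fx=k,fy=k,interpolation=cv2.INTER_CUBIC)
    def poly(P,col):
        q=((proj(cam_,P)-[x0,y0]+.5)*k-.5).round().astype(np.int32); cv2.polylines(z,[q],True,col,1)
    poly(rect(r[0],r[1],r[2],.03,.046,.010),(0,0,255)); poly(rect(r[0],r[1],r[2],.02,.035,.014),(0,200,0))
    poly(np.array([t2w(np.array(v)/1e3) for v in((-50,-105,9),(-50,105,9),(-45,105,9),(-45,-105,9))]),(255,0,255))
    cv2.imwrite(f'pics/fin_{pre}{n}.png',z)
E
python3 fin.py 30
```

```text
t 22.2 tray mm [-186.89  -42.19  113.72] F tray [ 0.01  1.22 -0.76] zaxis [-0.     0.002 -1.   ] yax [-0.001  1.     0.002] grip 0.0 j [ 0.05 -0.11  1.98 -0.    1.27  0.25]
top: cover in tray mm [-18.1 -51.5   0. ] yaw rel 0.013 cost 33.03
```

View pics/fin_rt30.png

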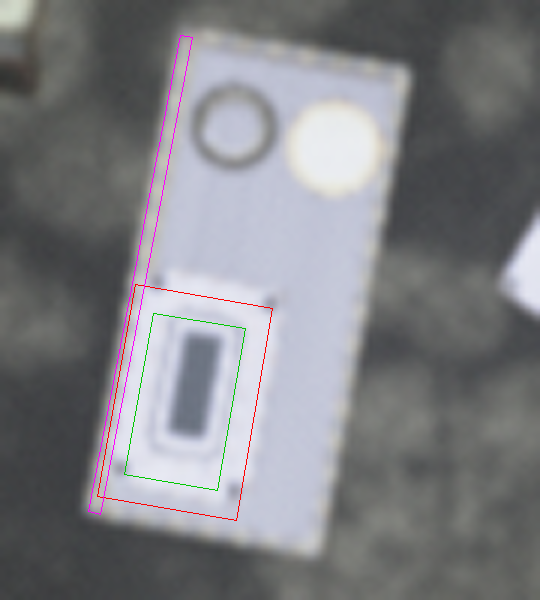

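View pics/fin_rs30.png

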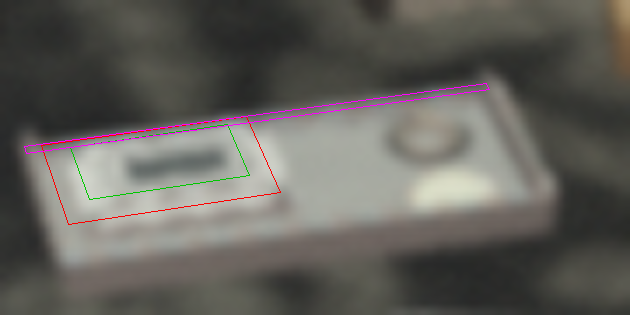

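```bash
python3 - <<'E'
from h import *
P=(np.array([(158,281),(270,303),(120,468),(235,490),(193,385)],float)+.5)/6-.5+[215,135]
W=np.array([w2t(unproj('top',uv,.010)[0])*1e3 for uv in P]); print(W.round(1)); print(W[:4].mean(0).round(1), (W[1]-W[0]).round(1),(W[3]-W[2]).round(1),(W[0]-W[2]).round(1),(W[1]-W[3]).round(1))
Q=(np.array([(155,160),(0,0)],float)+.5)/7-.5+[215,160]
E
```

```text
[[-39.2  -2.6  10. ]
 [  9.8  -3.1  10. ]
 [-40.1 -84.4  10. ]
 [  9.8 -84.7  10. ]
 [-16.1 -43.9  10. ]]
[-14.9 -43.7  10. ] [49.1 -0.5  0. ] [49.9 -0.2  0. ] [ 0.9 81.8  0. ] [-0.  81.5  0. ]
```

```bash
cat > fin2.py <<'E'
import sys
from fit import *
n=sys.argv[1]; cx,cy=float(sys.argv[2]),float(sys.argv[3]); rz=float(sys.argv[4]) if len(sys.argv)>4 else 0 # far edge raised mm
def P(bx,by,h): # bx from centre toward +tray x, plate; h above floor
    s=rz/60; return t2w(np.array([cx+bx,cy+by,2+h+s*(30-bx)])/1e3)
out=[]
for cam_,pre,box,k in (('scene','rs',(215,160,75,45),10),('top','rt',(225,170,50,55),10)):
    a=cv2.imread(f'pics/{pre}{n}.png'); x0,y0,w,h=box
    z=cv2.resize(a[y0:y0+h,x0:x0+w],None,fx=k,fy=k,interpolation=cv2.INTER_CUBIC)
    def poly(Q,col):
        q=((proj(cam_,np.array(Q))-[x0,y0]+.5)*k-.5).round().astype(np.int32); cv2.polylines(z,[q],True,col,1)
    for hx,hy,h,col in((30,46,8,(0,0,255)),(30,46,0,(0,255,255)),(20,35,12,(0,200,0)),(24.5,41,8,(255,255,0))):
        poly([P(-hx,-hy,h),P(hx,-hy,h),P(hx,hy,h),P(-hx,hy,h)],col)
    poly(np.array([t2w(np.array(v)/1e3) for v in((-50,-105,9),(-50,105,9),(-45,105,9),(-45,-105,9))]),(255,0,255))
    cv2.imwrite(f'pics/f2_{pre}{n}.png',z)
E
python3 fin2.py 30 -14.9 -43.7
```

```text
(no output)
```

View pics/f2_rs30.png

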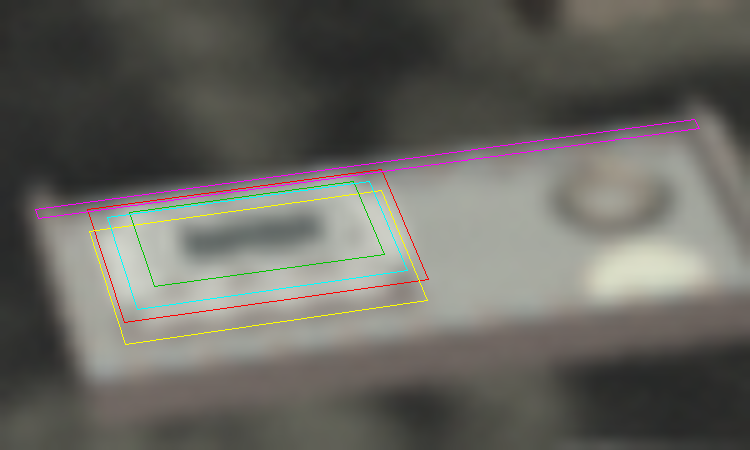

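View pics/f2_rt30.png

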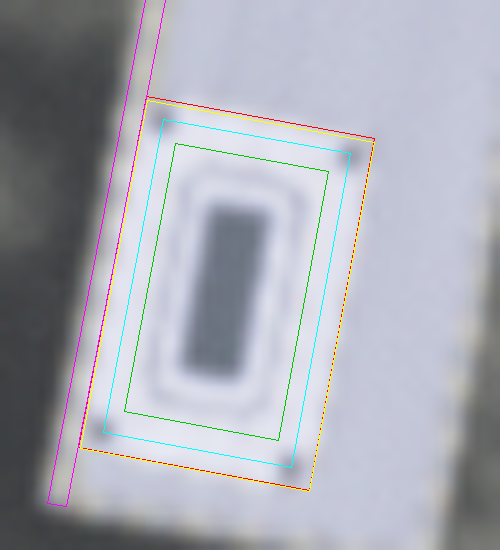

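```bash
python3 -c "
from h import *
st();go(-36,-87,40)"
```

```text
t 22.3 tray mm [-188.33  -40.5   115.57] F tray [ 0.28 -0.37  0.65] zaxis [-0.002  0.007 -1.   ] yax [-0.005  1.     0.007] grip 0.001 j [ 0.05 -0.11  1.97  0.    1.27  0.24]
cm [-15.226  -4.769   7.496] rot [ 0.0067 -0.0019  0.0045]
```

>>> play_rows([
  {"dx":-4,"dy":-1.2,"dz":1,"rx":0.007,"ry":0,"rz":0.004,"claw":1},
  {"dx":-8,"dy":-2.4,"dz":3,"rx":0.007,"ry":0,"rz":0.004,"claw":1},
  {"dx":-12,"dy":-3.6,"dz":5,"rx":0.007,"ry":0,"rz":0.004,"claw":1},
  {"dx":-14.5,"dy":-4.6,"dz":6.5,"rx":0.007,"ry":0,"rz":0.004,"claw":1},
  {"dx":-15.2,"dy":-4.8,"dz":7.2,"rx":0.007,"ry":0,"rz":0.004,"claw":1},
])

```text
time: 22.8
tool_pos: [0.4282, -0.0413, 0.0404]
tool_rot: [-0.002, 0.774, 0.633, -0.001]
contact_force: [0.5, -0.3, -0.4]
gripper_width: 0.003
```

```bash
python3 -c "
from h import *
st();go(-36,-87,10.5)"
```

```text
t 22.8 tray mm [-34.3  -90.15  40.44] F tray [ 0.2   0.53 -0.41] zaxis [-0.002 -0.005 -1.   ] yax [ 0.003  1.    -0.005] grip 0.003 j [-0.27 -0.22  2.21  0.    1.16 -0.07]
cm [0.166 0.329 2.993] rot [-0.0046 -0.0016 -0.0027]
```

>>> play_rows([
  {"dx":-0.1,"dy":0.3,"dz":0.8,"rx":-0.004,"ry":0,"rz":-0.002,"claw":1},
  {"dx":-0.1,"dy":0.3,"dz":1.6,"rx":-0.004,"ry":0,"rz":-0.002,"claw":1},
  {"dx":-0.1,"dy":0.3,"dz":2.2,"rx":-0.004,"ry":0,"rz":-0.002,"claw":1},
  {"dx":-0.1,"dy":0.3,"dz":2.6,"rx":-0.004,"ry":0,"rz":-0.002,"claw":1},
  {"dx":-0.1,"dy":0.3,"dz":2.7,"rx":-0.004,"ry":0,"rz":-0.002,"claw":1},
])

```text
time: 23.3
tool_pos: [0.4309, -0.0423, 0.0131]
tool_rot: [-0.001, 0.773, 0.634, 0.0]
contact_force: [0.2, -0.3, -0.5]
gripper_width: 0.002
```

```bash
python3 -c "
from h import *
st();go(-36,-87,10.5)"
```

```text
t 23.3 tray mm [-33.94 -87.28  13.05] F tray [ 0.27  0.28 -0.47] zaxis [-0.002 -0.001 -1.   ] yax [-0.001  1.    -0.001] grip 0.002 j [-0.27 -0.17  2.22  0.    1.09 -0.07]
cm [0.205 0.028 0.256] rot [-0.0013 -0.0017  0.0005]
```

>>> play_rows([
  {"dx":0,"dy":0,"dz":0.1,"rx":0,"ry":0,"rz":0,"claw":1},
  {"dx":0,"dy":0,"dz":0.2,"rx":0,"ry":0,"rz":0,"claw":1},
  {"dx":0,"dy":0,"dz":0.25,"rx":0,"ry":0,"rz":0,"claw":1},
  {"dx":0,"dy":0,"dz":0.25,"rx":0,"ry":0,"rz":0,"claw":1},
])

```text
time: 23.7
tool_pos: [0.431, -0.0423, 0.0107]
tool_rot: [-0.001, 0.773, 0.634, 0.0]
contact_force: [0.0, 0.5, -0.2]
gripper_width: 0.002
```

>>> play_rows([
  {"dx":0,"dy":0,"dz":0.05,"rx":0,"ry":0,"rz":0,"claw":1},
  {"dx":0,"dy":0,"dz":0.1,"rx":0,"ry":0,"rz":0,"claw":1},
  {"dx":0,"dy":0,"dz":0.1,"rx":0,"ry":0,"rz":0,"claw":1},
])

```text
time: 24.0
tool_pos: [0.4312, -0.0423, 0.01]
tool_rot: [-0.001, 0.773, 0.634, 0.0]
contact_force: [-1.9, 0.9, 2.8]
gripper_width: 0.005
```

```bash
python3 -c "
from h import *
st()"
```

```text
t 24.0 tray mm [-33.95 -86.97  10.04] F tray [-0.52 -2.07  2.77] zaxis [-0.002 -0.001 -1.   ] yax [-0.001  1.    -0.001] grip 0.005 j [-0.27 -0.16  2.22  0.    1.09 -0.07]
```

>>> play_rows([
  {"dx":0,"dy":0,"dz":-1.2,"rx":0,"ry":0,"rz":0,"claw":1},
  {"dx":0,"dy":2,"dz":-2,"rx":0,"ry":0,"rz":0,"claw":1},
  {"dx":0,"dy":5.5,"dz":-2,"rx":0,"ry":0,"rz":0,"claw":1},
  {"dx":0,"dy":8,"dz":-1.8,"rx":0,"ry":0,"rz":0,"claw":1},
  {"dx":0,"dy":8.7,"dz":-1,"rx":0,"ry":0,"rz":0,"claw":1},
])

```text
time: 24.5
tool_pos: [0.5202, -0.0604, 0.0222]
tool_rot: [0.001, 0.773, 0.634, 0.002]
contact_force: [-0.4, 0.3, -0.2]
gripper_width: 0.002
```

```bash
python3 -c "
from h import *
st();go(-34,0,13)"
```

```text
t 24.5 tray mm [-33.7    3.85  22.25] F tray [-0.25 -0.43 -0.21] zaxis [-0.001  0.004 -1.   ] yax [-0.     1.     0.004] grip 0.002 j [-0.26  0.04  2.    0.    1.09 -0.06]
cm [ 0.029 -0.389  0.923] rot [ 0.0045 -0.0014  0.0003]
```

>>> play_rows([
  {"dx":0,"dy":-0.35,"dz":0.3,"rx":0.004,"ry":0,"rz":0,"claw":1},
  {"dx":0,"dy":-0.35,"dz":0.7,"rx":0.004,"ry":0,"rz":0,"claw":1},
  {"dx":0,"dy":-0.35,"dz":1.0,"rx":0.004,"ry":0,"rz":0,"claw":1},
  {"dx":0,"dy":-0.35,"dz":1.1,"rx":0.004,"ry":0,"rz":0,"claw":1},
])

```text
time: 24.9
tool_pos: [0.5155, -0.0593, 0.0105]
tool_rot: [-0.001, 0.773, 0.634, 0.0]
contact_force: [-0.4, -0.7, -0.3]
gripper_width: -0.002
```

```bash
python3 -c "
from h import *
st();go(-34,0,9.3)"
```

```text
t 24.9 tray mm [-33.84  -0.97  10.52] F tray [ 0.76 -0.26 -0.28] zaxis [-0.001 -0.001 -1.   ] yax [-0.     1.    -0.001] grip -0.002 j [-0.26  0.05  2.01  0.    1.08 -0.06]
cm [0.016 0.098 0.122] rot [-0.0011 -0.0015  0.0005]
```

>>> play_rows([
  {"dx":0,"dy":0,"dz":0.05,"rx":0,"ry":0,"rz":0,"claw":1},
  {"dx":0,"dy":0,"dz":0.1,"rx":0,"ry":0,"rz":0,"claw":1},
  {"dx":0,"dy":0,"dz":0.1,"rx":0,"ry":0,"rz":0,"claw":1},
])

```text
time: 25.2
tool_pos: [0.5152, -0.0593, 0.01]
tool_rot: [-0.001, 0.773, 0.634, -0.0]
contact_force: [-3.3, 0.4, 5.3]
gripper_width: -0.003
```

```bash
python3 -c "
from h import *
st()"
```

```text
t 25.2 tray mm [-33.8   -1.25  10.03] F tray [ 0.28 -3.29  5.34] zaxis [-0.001 -0.002 -1.   ] yax [-0.001  1.    -0.002] grip -0.003 j [-0.26  0.05  2.01  0.    1.08 -0.06]
```

>>> play_rows([
  {"dx":0,"dy":0,"dz":-1,"rx":0,"ry":0,"rz":0,"claw":1},
  {"dx":2,"dy":0,"dz":-4,"rx":0,"ry":0,"rz":0,"claw":1},
  {"dx":6,"dy":-1,"dz":-7,"rx":0,"ry":0,"rz":0,"claw":1},
  {"dx":10,"dy":-2,"dz":-9,"rx":0,"ry":0,"rz":0,"claw":1},
  {"dx":14,"dy":-3,"dz":-10,"rx":0,"ry":0,"rz":0,"claw":1},
])

```text
time: 25.7
tool_pos: [0.5151, 0.0851, 0.1139]
tool_rot: [0.001, 0.774, 0.634, 0.002]
contact_force: [0.6, 0.1, 0.4]
gripper_width: -0.001
```

>>> play_rows([
  {"dx":1,"dy":0,"dz":0,"rx":0,"ry":0,"rz":0,"claw":1},
  {"dx":1,"dy":0,"dz":0,"rx":0,"ry":0,"rz":0,"claw":1},
  {"dx":1,"dy":0,"dz":0,"rx":0,"ry":0,"rz":0,"claw":1},
])

```text
time: 26.0
tool_pos: [0.5169, 0.0942, 0.1136]
tool_rot: [0.001, 0.774, 0.634, 0.002]
contact_force: [0.6, -0.1, -0.1]
gripper_width: 0.001
```

```bash
python3 look.py 31; python3 fin2.py 31 -14.9 -43.7; python3 -c "
import cv2;cv2.imwrite('pics/full31.png',cv2.imread('pics/rt31.png'))"
```

```text
t 26.0 tray mm [-184.64  -29.84  113.61] F tray [ 0.01  0.57 -0.14] zaxis [-0.002  0.004 -1.   ] yax [0.    1.    0.004] grip 0.001 j [ 0.04 -0.09  1.95  0.    1.27  0.24]
```

View pics/f2_rt31.png

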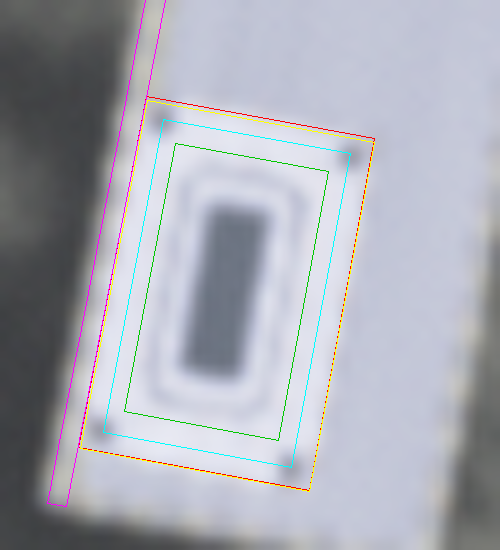

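View pics/full31.png

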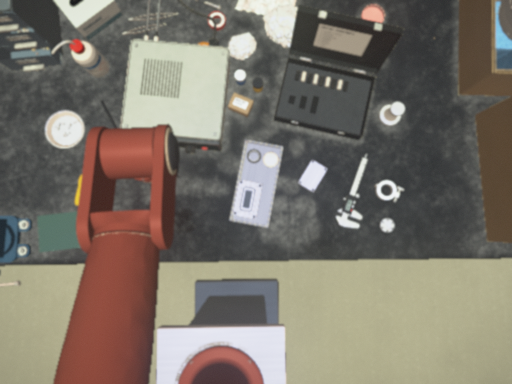

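```bash
python3 -c "
from plant import ticket
print(ticket.job_done())"
```

```text
the job is handed in; nothing more can be done
None
```

The cover now lies turned over, seal side up and flat, in the tray's empty end behind the lip. I handed the job in at about 26 s; no verdict was reported.

**How it went:** I pushed the larger cover up to the lip with shut fingertips and raised its near edge, first by friction and then with the fingers tilted under the rim. I then rotated it up past vertical so it fell over the lip, and pushed the overhanging edge until it dropped inside. The first two tip-up attempts failed. The near edge slipped off the rounded fingertip at about 20–35° and fell back flat on the bench, and the third attempt worked.

**Last checks:**
- **Flatness:** both corners beside the lip, touched by fingertip on the rim, were at 10.0 mm, which is the height for lying flat. I did not probe the other long edge.
- **Position:** bolt holes in the top view put the centre at about x = -14.9, y = -43.7 mm in the tray frame, with no visible yaw. That leaves about 1.6 mm to the -16.5 mm limit, with image accuracy of 1–2 mm. Lying flat behind the lip means x can't be below about -15 mm.
- **Disagreement:** an automatic outline fit gave x = -18.1, y = -51.5 mm. It visibly missed the cover, so I discarded it.
- **Other parts:** the ring, cap, clamp, flange and calliper showed no visible movement in the top view. The arm hid the marker in the last picture, and I did not check the hex key. The arm was well clear of everything at hand-in.
- **Spigot:** I kept the fingers on the rim and saw no sign of spigot contact, but I could not measure that directly.

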